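Load the battery ageing box and lock its cover with the ratchet clamp

TASK

Load all the loose battery packs into the blue ageing box and lock it: flip the yellow holding pawl up and over, turn the ratchet wheel back by its black knob until the red clamp arm is clear of the box, lift the cover off its pins, set it aside on the bench and lay every battery pack flat on the box's floor. Then seat the cover flat on its pins again, wind the wheel forward until the red arm is fully home over the cover, and leave the pawl down in the teeth. Do not knock over the orange flux bottle.

Things in the scene. Friction and masses are not known exactly. Their poses are not given: they have to be found in the camera images.
- box: Blue open box fixed to the bench, 156 (x) x 176 (y) mm, origin at the centre of its underside, z up. Walls 8 mm thick, rim at 45 mm, inner floor at 8 mm; inside 140 x 160 mm, less a 16 mm square corner at each pin. Two upright pins, 8 mm diameter with tapered tips, rise 14 mm above the rim at (62, -72) and (-62, 72) mm. A ratchet clamp stands on its -x side, reaching x = -200 mm.
- spindle (a point): The ratchet wheel's upright axis, at the top of the wheel's disc, 64 mm above the bench, at (-126, 0) mm in the box's frame; axes as those of the box. The wheel is 80 mm across, 54 to 64 mm above the bench, with saw teeth on its upper face up to 72 mm. A red clamp arm, 24 mm wide, is fixed to it and reaches 78 mm from the axis.
- pivot (a point): The middle of the pawl's level hinge, at (-160, 50, 74) mm in the box's frame, in a bracket 28 mm wide along x whose top is 82 mm above the bench; axes as those of the box, the hinge runs along x.
- tray (a point): The centre of the box's inner floor (8 mm above the bench); axes as those of the box.
- seat (a point): The centre of the box's rim, 45 mm above the bench, axes as those of the box: the cover's origin lies here when the cover is seated.
- wheel (a joint): Wheel angle: 0 = locked, the red arm points to the box's +x, 3 mm above the cover. Grows turning back (clockwise from above, arm to the box's -y) to a stop at 1.75; past 1.2 the arm is well clear. With the pawl down it turns back at most 0.11 from 0 before a tooth meets the pawl; towards 0 it turns freely, clicking under the pawl every 0.35. Stays where left (friction 0.06 N m).
- knob (a point): Middle of the black crank knob (upright cylinder, 22 mm diameter, 64 to 104 mm above the bench; this point is 88 mm above the bench), fixed on the clamp arm 48 mm from the spindle. It moves on a circle round the spindle with joint wheel.
- pawl (a joint): Angle of the yellow holding pawl about its level hinge: 0 = down, its nose in the wheel's teeth; grows as the nose is lifted and swung over towards the box's +y, to a stop at 2.2. It moves by its own weight: falls back down if let go below about 1.3, falls on to the stop and stays there if let go above about 1.8.
- pawl_grip (a point): Middle of the free part of the pawl's grip bar: a level yellow round bar, 12 mm diameter, along the box's x, sticking out 38 mm from the pawl on the side away from the wheel. With the pawl down it lies at (-188, 5, 80) mm in the box's frame; it moves on a circle of 45.4 mm about the hinge.
- cover: The loose cover: aluminium plate 156 x 176 x 6 mm (x, y, z), 0.3 kg; origin at the centre of its underside. Two holes of 13 mm at (62, -72) and (-62, 72) mm go over the box's pins; it fits just as well turned by half a turn. Free bench to set it down on: left of the belt's metal rail (4 mm high, y 0.08 to 0.11), x 0.44 to 0.63, y 0.13 to 0.35, where the bench lies at z = -1 mm.
- handle (a point): Middle of the cover's black bridge handle: a round bar of 12 mm diameter along the cover's x, 52 mm straight, its axis 40 mm above the cover's underside, free below (28 mm to the plate).
- battery_1: A flat battery pack, dark with a light label, 36 x 56 x 11 mm (x, y, z; grip across x), 45 g; origin at the centre of its underside. Absent in some starts.
- battery_2: A flat battery pack, dark with a light label, 36 x 56 x 11 mm (x, y, z; grip across x), 45 g; origin at the centre of its underside. Absent in some starts.
- battery_3: A flat battery pack, dark with a light label, 36 x 56 x 11 mm (x, y, z; grip across x), 45 g; origin at the centre of its underside. Absent in some starts.
- battery_4: A flat battery pack, dark with a light label, 36 x 56 x 11 mm (x, y, z; grip across x), 45 g; origin at the centre of its underside. Absent in some starts.
- flux_bottle: A small orange bottle with a black cap, 30 mm diameter, 58 mm high, standing to the left; origin at the centre of its underside. Must not be knocked over.
Things that resemble listed ones, but are neither listed nor needed, are in the scene too. What is shaped like the battery_2 but brown or pink is not meant.

How it is judged:
On the way, in this order (a step that is already met when the one before it is completed fails the run):
1. the pawl is flipped up, clear of the teeth (value of joint pawl above 1.4 rad), for 0.2 s.
2. the wheel is turned back and the arm is clear of the cover (value of joint wheel above 1.15 rad), for 0.2 s.
3. the cover is off the box (horizontal distance between cover and seat above 0.12 m), for 0.2 s.
4. every battery pack lies flat in the box (x of battery_1 in the frame of tray between -0.066 and 0.066 m and y of battery_1 in the frame of tray between -0.076 and 0.076 m and z of battery_1 in the frame of tray between -0.005 and 0.006 m and angle between each of battery_1, battery_2, battery_3, battery_4's own z axis and vertical below 0.15 rad and x of battery_2 in the frame of tray between -0.066 and 0.066 m and y of battery_2 in the frame of tray between -0.076 and 0.076 m and z of battery_2 in the frame of tray between -0.005 and 0.006 m and x of battery_3 in the frame of tray between -0.066 and 0.066 m and y of battery_3 in the frame of tray between -0.076 and 0.076 m and z of battery_3 in the frame of tray between -0.005 and 0.006 m and x of battery_4 in the frame of tray between -0.066 and 0.066 m and y of battery_4 in the frame of tray between -0.076 and 0.076 m and z of battery_4 in the frame of tray between -0.005 and 0.006 m and horizontal distance between cover and seat above 0.12 m), for 0.2 s.
5. the cover is seated on its pins (horizontal distance between cover and seat below 0.006 m and z of cover in the frame of seat between -0.004 and 0.004 m and angle between the x axis of cover and the x axis of seat, either way round below 0.06 rad and angle between cover's own z axis and vertical below 0.05 rad), for 0.2 s.
At the end, for the whole second after the job is handed in: Every battery pack present lies flat on the floor inside the box; the cover is seated flat over its pins (within 6 mm sideways, 4 mm in height, 0.06 rad); the wheel is within 0.12 rad of locked and the pawl is down in the teeth (below 0.05 rad); the flux bottle was not tipped (all of step 5 and x of battery_1 in the frame of tray between -0.066 and 0.066 m and y of battery_1 in the frame of tray between -0.076 and 0.076 m and z of battery_1 in the frame of tray between -0.005 and 0.006 m and angle between each of battery_1, battery_2, battery_3, battery_4's own z axis and vertical below 0.15 rad and x of battery_2 in the frame of tray between -0.066 and 0.066 m and y of battery_2 in the frame of tray between -0.076 and 0.076 m and z of battery_2 in the frame of tray between -0.005 and 0.006 m and x of battery_3 in the frame of tray between -0.066 and 0.066 m and y of battery_3 in the frame of tray between -0.076 and 0.076 m and z of battery_3 in the frame of tray between -0.005 and 0.006 m and x of battery_4 in the frame of tray between -0.066 and 0.066 m and y of battery_4 in the frame of tray between -0.076 and 0.076 m and z of battery_4 in the frame of tray between -0.005 and 0.006 m and value of joint wheel below 0.12 rad and value of joint pawl below 0.05 rad and linear speed of cover below 0.02 m/s); the robot touches nothing.
It fails at once if the orange flux bottle is knocked over (angle between flux_bottle's own z axis and vertical above 0.7 rad).
Of battery_1, battery_2, battery_3, battery_4 only 2 to 4 are there at a start; the rules pass over those that are not, and their reading is None.
At some moment in a run one of battery_1, battery_2, battery_3, battery_4 may be knocked a few centimetres aside while the robot is not near it.
Once in a run the grip may slacken for a moment while it holds something.
It also fails if it takes over 210 s, if anything falls off the work surface, if the arm or the gripper's body presses on something with over 40 N, if the wrist force passes 120 N, or if a joint passes its speed limit or range.

ROBOT

A 7-joint arm with a two-finger parallel gripper is mounted at the origin on the work surface; the furniture and walls round the work are solid. World frame = base frame: x ahead of the robot, y to its left, z up, the work surface at z = 0. Lengths are in m, angles in rad, forces in N, time in s.
With the tool pointing down it reaches from about 0.35 to 0.9 m from the base axis. Payload 8.1 kg.
Tool frame: the origin (TCP) lies on the centre line of the jaws, within the pads' length; the fingertips stand 11 mm ahead of it and the grasp point (between the pads) lies 8 mm behind it (robot.tip_extent is the distance from the TCP to the fingertips, in m); x points along the fingers, y is the direction in which the jaws open and shut, and the axes are right-handed (so a half turn about x gives the same grasp; the last joint's range is limited). The gripper opens to 85 mm and grips with 20 to 120 N. Pads are 22 mm wide; open, the fingers measure 114 mm over their backs; the gripper's body (76 mm by 85 mm) begins 54 mm behind the grasp point. The pads swing forward as they close: fully open they stand 13 mm farther back than shut.
Start: joints at [-1.28, 0.434, 0.025, 1.573, -0.012, 1.134, -0.075], TCP at [0.24, 0.577, 0.216] pointing down, gripper open.
Joint ranges: [-2.62, 2.62], [-0.44, 2.09], [-1.27, 1.32], [0.08, 2.57], [-1.32, 4.46], [0.12, 2], [-2.74, 2.74]. Speed limits (rad/s): [2.22, 2.22, 3.01, 3.01, 3.14, 3.14, 3.14].

INTERFACE

Orientations are given as a unit quaternion [x, y, z, w].
In Python, from workcell import robot gives the robot as it stands. The module is installed in compiled form; this text tells all that it offers.
- The arm moves only by the tool send_rows, never from a script. Its argument "rows" is a list that holds one entry, the list of rows, each a list of 6 numbers: the shift along the tool's x, y, z scaled (see below), then the turn, a rotation vector about the tool's x, y, z scaled (see below). In form: [[[x, y, z, ax, ay, az], ...]]. A call has 1 to 5 rows; each row shifts and turns the commanded pose from where the row before left it, along the tool's axes as they then stand; what a row does not reach is not made up. The controller multiplies each number of a shift by 50 cm and each number of a turn by 0.5 rad. A row lasts 1/8 s, in which the tool goes at most 62.5 mm and 10.7 degrees, less where a joint would pass 70% of its speed; a pose out of reach is approached as far as the arm can. A call with a number of a shift or a turn outside -1 to 1 is refused whole. A call with a gripper value outside its range is refused whole. "hand" is the closure, from 0 (fully open) to 1 (shut), set as the call begins (left out, the last holds). The fingers move at their own pace and stop on an object; "grip_force" is the grip in N (left out, the last holds). Time passes only in rows, so rows that do not move let the fingers close. It gives the time, the measured TCP pose, the force and the opening at its end, in the units of the state.
- robot.observe(): the state, without advancing time (a new reading comes with each control period).
- robot.camera(name): name is "scene" or "side" or "wrist"; returns the picture (384x512x3 uint8, blue, green, red); there is no depth.
- robot.camera_params(name): a dict with "fovy" (degrees; the focal length in pixels is half the picture's height over the tangent of half this angle, whatever the lens; pixels are square), "cx", "cy" (the principal point, pixels), "T" (4x4, takes a point from camera to world coordinates); the wrist camera has in their place "hand_eye" (4x4, takes a point from camera to tool coordinates, whose origin is the TCP and whose axes are the tool frame's). Camera axes: x right, y up, looking along -z (the intrinsics and any distortion apply to the point x, -y, -z); pixel columns grow to the right and rows downward; lengths in m; the calibration is good to about 2 mm. A picture is of the moment at which its call begins: read the wrist's pose just before it. camera_params takes no time and is no camera call.
- robot.finish_job(): hands the job in, once; it reports no verdict.
Trained networks look in the newest picture that a camera, given by its name, has taken for a name from the list of things; names that differ only in an ending like _2 or _b are one class to them, and where a whole thing is asked for, a point or a joint stands for the part that bears it (a point fixed in the world has none). Each returns a list of dicts, best first, with "p" (0 to 1); they miss things now and then, are a little off and sometimes report something else, mostly with a low value. They report only what shows in the picture. A call takes as long as a camera call. They do not tell look-alikes from the thing itself.
- robot.recognise(camera, target): "xy" ([column, row] in pixels, amid what is visible of it).
- robot.regions_of(camera, target): "pixels" (384x512 bool, what is visible of it) and "xy" ([column, row] in pixels, amid what is visible of it).
- robot.landmark_of(camera, target): "xy" ([column, row] in pixels: a listed point, or the origin of a listed thing).
The state is a dict: "clock": time; "joints": joint angles; "dq": joint speeds; "joint_torque": joint torques, N m; "eef_pos": TCP position; "eef_rot": TCP orientation; "contact_force": force on the tool from outside, world axes, zero at the start; "wrist_torque": the same for the moment, N m; "finger_gap": finger opening in m.
Only numpy, scipy, OpenCV 4.12 (cv2) and the standard library are available. Lean on these libraries where they do the work, as an engineer would, in place of code of your own. Each camera call takes 0.05 s, during which the arm holds its last target. There are 200 camera calls.

## Working session

There is one attempt and no reset: what is moved stays moved. The work goes in short steps, Python scripts to look and compute and a tool call to move; the robot and the scene stay as the last step left them, time stands still between calls to the robot, and variables do not carry over. Pictures are saved under pics/ and viewed, on a budget of 14 in all, crops included, one or two more only if the job needs it, and the job is handed in when it is done.

Besides the shell and the picture viewer there is one more tool, called after "Request:" as name([rows], argument=value, ...), one row to a line, values as JSON. send_rows: Moves the arm, as the interface text tells. Shifts and turns lie within -1 to 1; 1 stands for 50 cm of shift or 0.5 rad of turn. Its arguments: {"type":"object","properties":{"rows":{"type":"array","items":{"type":"array","items":{"type":"array","items":{"type":"number","minimum":-1,"maximum":1}}}},"hand":{"type":"number"},"grip_force":{"type":"number"}},"required":["rows"]}

```bash
mkdir -p pics
cat > h.py <<'E'
import numpy as np, cv2
from scipy.spatial.transform import Rotation as R
from workcell import robot
def cam(name):
    p=robot.camera_params(name)
    if 'T' in p: T=np.array(p['T'])
    else:
        s=robot.observe(); W=np.eye(4); W[:3,:3]=R.from_quat(s['eef_rot']).as_matrix(); W[:3,3]=s['eef_pos']
        T=W@np.array(p['hand_eye'])
    return p,T
def K(p):
    f=192/np.tan(np.radians(p['fovy'])/2); return f,p['cx'],p['cy']
def ray(p,T,xy):
    f,cx,cy=K(p); d=T[:3,:3]@np.array([(xy[0]-cx)/f,-(xy[1]-cy)/f,-1]); return T[:3,3],d
def onz(p,T,xy,z):
    o,d=ray(p,T,xy); return o+d*(z-o[2])/d[2]
def proj(p,T,X):
    f,cx,cy=K(p); c=T[:3,:3].T@(np.asarray(X,float)-T[:3,3]); return np.array([cx+f*c[0]/-c[2],cy-f*c[1]/-c[2]])
def st():
    s=robot.observe(); print('t',round(s['clock'],2),'pos',np.round(s['eef_pos'],4),'q',np.round(s['eef_rot'],4),'F',np.round(s['contact_force'],1),'gap',round(s['finger_gap'],4)); return s
E
python3 - <<'E'
from h import *
st(); print(R.from_quat(robot.observe()['eef_rot']).as_matrix().round(3))
ims=[]
for n in ['scene','side','wrist']:
    im=robot.camera(n); cv2.imwrite(f'pics/{n}0.png',im)
    p,T=cam(n); print(n,{k:v for k,v in p.items() if k not in('T','hand_eye')},T.round(3).tolist())
    if n=='wrist': continue
    for t in ['spindle','pivot','seat','knob','pawl_grip','handle','cover','battery_1','flux_bottle','tray','box']:
        r=robot.landmark_of(n,t); print(t,[(np.round(a['xy']).tolist(),round(a['p'],2)) for a in r])
E
```

```text
t 0.0 pos [0.2397 0.5767 0.2152] q [ 0.1378  0.6935 -0.1389  0.6934] F [ 0.7  0.6 -0. ] gap 0.0855
[[-0.     0.384  0.923]
 [-0.001  0.923 -0.384]
 [-1.    -0.002  0.   ]]
scene {'fovy': 51.51917431632375, 'cx': 258.43443191478406, 'cy': 192.19836049771666} [[0.907, 0.311, -0.283, 0.113], [-0.421, 0.686, -0.594, -0.601], [0.009, 0.658, 0.753, 0.853], [0.0, 0.0, 0.0, 1.0]]
spindle [([300.0, 218.0], 0.93)]
pivot [([279.0, 206.0], 0.63)]
seat [([340.0, 289.0], 0.68)]
knob [([320.0, 205.0], 0.75), ([388.0, 268.0], 0.17), ([340.0, 290.0], 0.15)]
pawl_grip [([277.0, 223.0], 0.56)]
handle [([343.0, 194.0], 0.72), ([303.0, 217.0], 0.61), ([277.0, 204.0], 0.23)]
cover [([343.0, 209.0], 0.81)]
battery_1 [([235.0, 329.0], 0.98), ([277.0, 313.0], 0.75), ([384.0, 270.0], 0.68), ([339.0, 291.0], 0.58), ([376.0, 301.0], 0.58), ([278.0, 204.0], 0.17)]
flux_bottle [([240.0, 119.0], 0.48)]
tray [([303.0, 219.0], 0.72), ([280.0, 220.0], 0.46)]
box [([338.0, 215.0], 0.86)]
side {'fovy': 48.94220589652929, 'cx': 257.873412372094, 'cy': 190.53883092040343} [[0.997, 0.061, -0.038, 0.357], [-0.072, 0.855, -0.514, -0.665], [0.002, 0.515, 0.857, 1.217], [0.0, 0.0, 0.0, 1.0]]
spindle [([280.0, 225.0], 0.67)]
pivot [([267.0, 209.0], 0.94)]
seat []
knob []
pawl_grip [([312.0, 311.0], 0.55), ([280.0, 118.0], 0.53), ([264.0, 222.0], 0.49)]
handle [([322.0, 216.0], 0.96)]
cover [([319.0, 225.0], 0.6), ([282.0, 223.0], 0.36)]
battery_1 [([312.0, 310.0], 0.84), ([335.0, 288.0], 0.75), ([238.0, 293.0], 0.7), ([289.0, 290.0], 0.65), ([261.0, 311.0], 0.5), ([199.0, 286.0], 0.5)]
flux_bottle [([279.0, 118.0], 0.47)]
tray [([277.0, 118.0], 0.21)]
box []
wrist {'fovy': 64.69049287008892, 'cx': 251.1451101858726, 'cy': 191.18709785652328} [[0.384, -0.89, -0.246, 0.178], [0.923, 0.37, 0.102, 0.604], [0.0, -0.266, 0.964, 0.373], [0.0, 0.0, 0.0, 1.0]]
```

View pics/scene0.png

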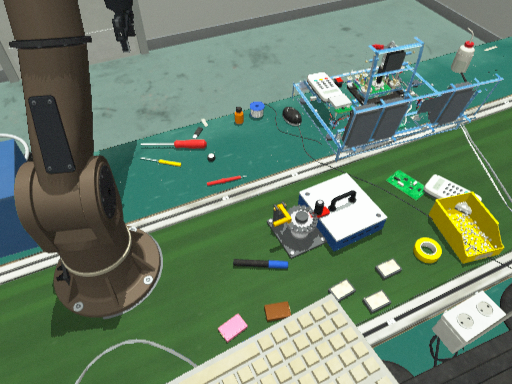

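View pics/side0.png

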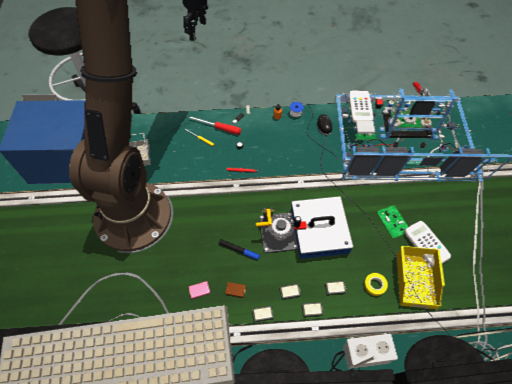

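Run:
```python
from h import *
a=cv2.imread('pics/scene0.png')[170:320,250:410]; b=cv2.imread('pics/side0.png')[185:325,225:375]
a=cv2.resize(a,(400,375),interpolation=2); b=cv2.resize(b,(400,373),interpolation=2); b=cv2.copyMakeBorder(b,0,2,0,0,0)
cv2.imwrite('pics/c1.png',np.hstack([a,b]))
ps,Ts=cam('scene'); pd,Td=cam('side')
def tri(x1,x2):
    A=[];B=[]
    for (p,T,x) in ((ps,Ts,x1),(pd,Td,x2)):
        o,d=ray(p,T,x); d=d/np.linalg.norm(d); M=np.eye(3)-np.outer(d,d); A.append(M);B.append(M@o)
    X=np.linalg.lstsq(np.vstack(A),np.hstack(B),rcond=None)[0]; return X.round(4)
print('b',tri((342,290),(290,292)),tri((388,268),(336,288)),tri((376,301),(312,310)))
X4=onz(pd,Td,(262,313),0.005); print('b4',X4,proj(ps,Ts,X4))
print('handle',tri((343,194),(322,216)),'pivot',tri((279,206),(267,209)),'spindle',tri((300,218),(280,225)),'grip',tri((277,223),(264,222)),'flux',tri((239,119),(279,116)))
for n,(p,T) in dict(scene=(ps,Ts),side=(pd,Td)).items():
    robot.camera(n)
    for t in ['cover','battery_1']:
        for r in robot.regions_of(n,t):
            m=r['pixels'].astype(np.uint8)
            c=cv2.findContours(m,0,2)[0]; c=max(c,key=cv2.contourArea)
            z=0.045 if t=='cover' else .011
            W=np.array([onz(p,T,q[0],z)[:2] for q in c],np.float32)
            print(n,t,round(r['p'],2),np.round(r['xy']),m.sum(),cv2.minAreaRect(W), W.min(0),W.max(0))
```

```text
b [ 0.4797 -0.2912  0.0109] [ 0.617  -0.2861  0.0038] [ 0.537  -0.3461  0.0071]
b4 [ 0.39389032 -0.34536333  0.005     ] [322.08326267 327.21427521]
handle [ 0.5942 -0.0919  0.0888] pivot [ 0.432  -0.0512  0.0782] spindle [ 0.4668 -0.1016  0.0678] grip [ 0.4208 -0.0702  0.0336] flux [0.5116 0.386  0.0059]
scene cover 0.61 [344. 208.] 3054 ((0.5981696248054504, -0.09483587741851807), (0.1621517688035965, 0.181720569729805), 2.9596357345581055) [ 0.5152399 -0.1877023] [ 6.817181e-01 -5.175716e-04]
scene battery_1 0.74 [386. 270.] 300 ((0.612050473690033, -0.289279580116272), (0.055742163211107254, 0.03709401562809944), 2.4754674434661865) [ 0.5846692  -0.30797032] [ 0.64000523 -0.2702637 ]
scene battery_1 0.71 [233. 328.] 388 ((0.21397040784358978, -0.2649992108345032), (0.05412610247731209, 0.03653429076075554), 12.613203048706055) [ 0.18572739 -0.2877336 ] [ 0.24187092 -0.24365914]
scene battery_1 0.63 [277. 310.] 384 ((0.319922536611557, -0.27420303225517273), (0.03830615058541298, 0.05482412129640579), 75.38309478759766) [ 0.29124728 -0.2950603 ] [ 0.34867555 -0.2501033 ]
scene bat
[... 1438 characters left out ...]
(0.03765186667442322, 0.05519264563918114), 76.20474243164062) [ 0.29092175 -0.29396883] [ 0.347206  -0.2491625]
side battery_1 0.7 [282. 233.] 1949 ((0.5388568043708801, -0.0994265004992485), (0.28349676728248596, 0.18496039509773254), 1.8333330154418945) [ 0.39604217 -0.19152565] [ 0.6828702  -0.00766841]
side battery_1 0.63 [260. 313.] 273 ((0.393779456615448, -0.3478458523750305), (0.05711476877331734, 0.04011743515729904), 2.2549448013305664) [ 0.36519536 -0.36843252] [ 0.4222925  -0.32748908]
side battery_1 0.54 [311. 311.] 290 ((0.5366750359535217, -0.3470340967178345), (0.042701225727796555, 0.057949721813201904), 85.90876007080078) [ 0.50705236 -0.36742988] [ 0.56586725 -0.32440916]
```

View pics/c1.png

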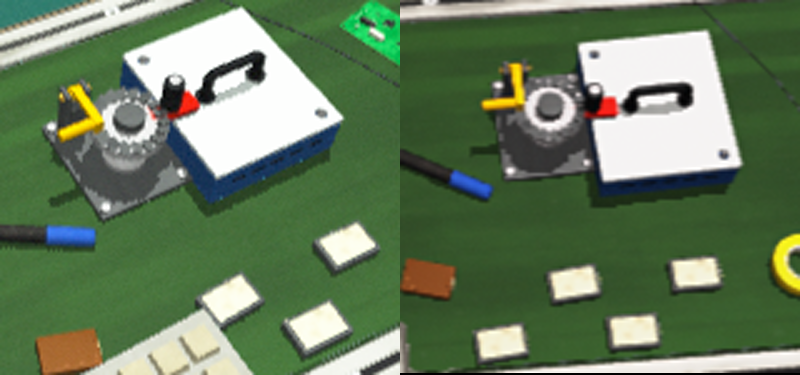

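The four white-labelled packs are at side pixels (290,292), (336,288), (262,313) and (312,310). The look-alikes are the pink pack (199,290) and the brown pack (236,289), which I won't use. The pack at (262,313) is hidden behind the keyboard in the scene view. The pawl (264,215), the knob (297,220) and the cover (322,225) are all clear in the crop.

Request:
send_rows([
  [[0,0,0,-0.295,0,0],[0,0,0,-0.295,0,0],[0,0,0,-0.295,0,0]],
], hand=0.4, grip_force=30)

```text
clock: 1.92
eef_pos: [0.2398, 0.5772, 0.216]
eef_rot: [-0.019, 0.707, 0.019, 0.707]
contact_force: [-0.4, 0.2, 0.5]
finger_gap: 0.0514
```

Request:
send_rows([
  [[-0.005,-0.092,0.034,0,0,0],[-0.005,-0.092,0.034,0,0,0],[-0.005,-0.092,0.034,0,0,0],[-0.005,-0.092,0.034,0,0,0],[-0.005,-0.092,0.034,0,0,0]],
])

```text
clock: 2.55
eef_pos: [0.3365, 0.3501, 0.2288]
eef_rot: [-0.017, 0.707, 0.017, 0.707]
contact_force: [1.0, -0.2, 0.7]
finger_gap: 0.0515
```

Request:
send_rows([
  [[-0.005,-0.092,0.034,0,0,0],[-0.005,-0.092,0.034,0,0,0],[-0.005,-0.092,0.034,0,0,0],[-0.005,-0.092,0.034,0,0,0],[-0.005,-0.092,0.034,0,0,0]],
])

```text
clock: 3.18
eef_pos: [0.4325, 0.1245, 0.2414]
eef_rot: [-0.017, 0.707, 0.017, 0.707]
contact_force: [0.9, -0.1, 0.7]
finger_gap: 0.0513
```

Request:
send_rows([
  [[-0.005,-0.092,0.034,0,0,0],[-0.005,-0.092,0.034,0,0,0],[-0.005,-0.092,0.034,0,0,0],[-0.005,-0.092,0.034,0,0,0],[-0.005,-0.092,0.034,0,0,0]],
])

```text
clock: 3.8
eef_pos: [0.5286, -0.101, 0.2538]
eef_rot: [-0.017, 0.707, 0.017, 0.707]
contact_force: [0.8, 0.8, -0.4]
finger_gap: 0.0517
```

Request:
send_rows([
  [[0,0,0,0,0,0],[0,0,0,0,0,0]],
])

```text
clock: 4.05
eef_pos: [0.5279, -0.0991, 0.2533]
eef_rot: [-0.017, 0.707, 0.017, 0.707]
contact_force: [-0.7, 0.4, 0.1]
finger_gap: 0.0509
```

Run:
```python
from h import *
st(); im=robot.camera('wrist'); p,T=cam('wrist'); cv2.imwrite('pics/w1.png',im)
for t,z in [('spindle',.064),('pivot',.074),('pawl_grip',.080),('knob',.088),('handle',.085),('cover',.045),('battery_1',0)]:
    print(t,[(np.round(a['xy']).tolist(),round(a['p'],2),onz(p,T,a['xy'],z)[:2].round(4)) for a in robot.landmark_of('wrist',t)[:5]])
ps,Ts=cam('scene'); pd,Td=cam('side')
for q in [(330,295),(300,325)]: print('kb scene z0/z.1/.2',[onz(ps,Ts,q,z).round(3) for z in (0,.1,.2)])
for q in [(225,307),(232,350)]: print('kb side',[onz(pd,Td,q,z).round(3) for z in (0,.1,.2)])
print('pen',onz(ps,Ts,(207,184),0),onz(ps,Ts,(245,177),0))
```

```text
t 4.05 pos [ 0.5279 -0.0991  0.2533] q [-0.017   0.7071  0.0174  0.7067] F [-0.7  0.4  0.1] gap 0.0509
spindle [([252.0, 118.0], 0.76, array([ 0.4723, -0.0988]))]
pivot [([301.0, 82.0], 0.81, array([ 0.4332, -0.0489]))]
pawl_grip [([257.0, 56.0], 0.74, array([ 0.4105, -0.0969]))]
knob [([246.0, 162.0], 0.7, array([ 0.5175, -0.1029]))]
handle [([250.0, 224.0], 0.94, array([ 0.5902, -0.0944]))]
cover [([254.0, 219.0], 0.7, array([ 0.5991, -0.0895]))]
battery_1 [([56.0, 46.0], 0.9, array([ 0.3999, -0.3457])), ([110.0, 118.0], 0.86, array([ 0.4837, -0.2845])), ([72.0, 158.0], 0.86, array([ 0.5393, -0.3406])), ([117.0, 214.0], 0.59, array([ 0.6177, -0.2851]))]
kb scene z0/z.1/.2 [array([ 0.452, -0.285,  0.   ]), array([ 0.412, -0.322,  0.1  ]), array([ 0.373, -0.359,  0.2  ])]
kb scene z0/z.1/.2 [array([ 0.354, -0.319,  0.   ]), array([ 0.326, -0.352,  0.1  ]), array([ 0.297, -0.385,  0.2  ])]
kb side [array([ 0.289, -0.319,  0.   ]), array([ 0.294, -0.348,  0.1  ]), array([ 0.3  , -0.376,  0.2  ])]
kb side [array([ 0.304, -0.439,  0.   ]), array([ 0.309, -0.457,  0.1  ]), array([ 0.313, -0.476,  0.2  ])]
pen [3.11795396e-01 1.61963472e-01 1.11022302e-16] [ 4.23094466e-01  1.42051167e-01 -1.11022302e-16]
```

View pics/w1.png

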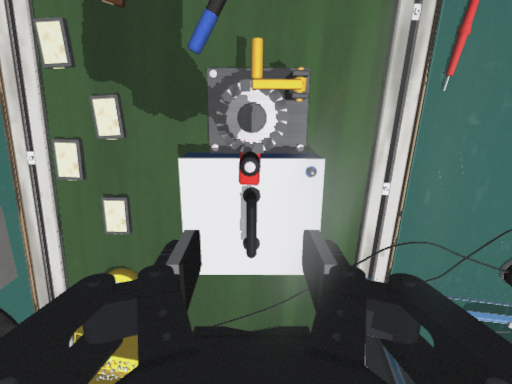

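The wrist view shows the cover aligned with the tool, with the handle at (250,224), the knob at (249,165) and the pawl bar at (257,58). It shows four packs on the left; the pawl bar comes first.

Request:
send_rows([
  [[0,0.005,-0.081,0,0,0],[0,0.005,-0.081,0,0,0],[0,0.005,-0.081,0,0,0],[0.1,0,0,0,0,0],[0.1,0,0,0,0,0]],
])

```text
clock: 5.08
eef_pos: [0.4069, -0.0978, 0.1534]
eef_rot: [-0.017, 0.706, 0.018, 0.708]
contact_force: [0.5, 1.8, -0.7]
finger_gap: 0.0506
```

Request:
send_rows([
  [[0.08,0,0,0,0,0],[0.08,0,0,0,0,0],[0,0,0,0,0,0]],
])

```text
clock: 5.45
eef_pos: [0.4044, -0.0978, 0.0719]
eef_rot: [-0.017, 0.709, 0.017, 0.705]
contact_force: [-0.3, -0.6, 0.6]
finger_gap: 0.0511
```

Request:
send_rows([
  [[0,0,0,0,0,0],[0,0,0,0,0,0],[0,0,0,0,0,0],[0,0,0,0,0,0],[0,0,0,0,0,0]],
], hand=1, grip_force=20)

```text
clock: 6.08
eef_pos: [0.4065, -0.098, 0.0737]
eef_rot: [-0.017, 0.707, 0.017, 0.707]
contact_force: [-0.2, 0.3, -0.2]
finger_gap: 0.0002
```

Run:
```python
from h import *
st(); a=robot.camera('wrist'); b=robot.camera('side')
cv2.imwrite('pics/c2.png',np.hstack([a[:, 90:430],cv2.resize(b[170:290,210:330],(384,384),interpolation=2)]))
```

```text
t 6.08 pos [ 0.4065 -0.098   0.0737] q [-0.0172  0.7067  0.0173  0.7071] F [-0.2  0.3 -0.2] gap 0.0002
```

View pics/c2.png

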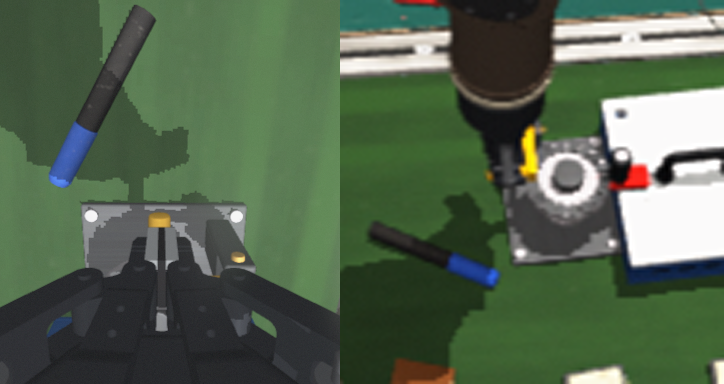

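```bash
cat >> h.py <<'E'
BX=np.array([.596,-.0928,0.0]); BYAW=.0487
def b2w(v): return BX+R.from_euler('z',BYAW).apply(v)
def w2b(v): return R.from_euler('z',-BYAW).apply(np.asarray(v)-BX)
E
python3 - <<'E'
from h import *
p,T=cam('wrist')
for dz in (0,.004,.008,.012):
  for a in (0,.2,.4):
    th=np.radians(172.4)-a
    v=[-.207,.05+.0454*np.cos(th),.074+.0454*np.sin(th)+dz]
    print(dz,a,np.round(v,4),proj(p,T,b2w(v)).round())
s=robot.observe(); print(w2b(s['eef_pos']))
for n in ('pivot','pawl_grip'): print(n,robot.landmark_of('wrist',n))
im=robot.camera('wrist'); hsv=cv2.cvtColor(im,cv2.COLOR_BGR2HSV); m=cv2.inRange(hsv,(18,120,80),(35,255,255)); print(cv2.connectedComponentsWithStats(m)[2:])
print(proj(p,T,s['eef_pos']))
E
```

```text
0 0 [-0.207  0.005  0.08 ] [250. 205.]
0 0.2 [-0.207   0.0071  0.0888] [255. 211.]
0 0.4 [-0.207   0.0109  0.0971] [263. 217.]
0.004 0 [-0.207  0.005  0.084] [250. 208.]
0.004 0.2 [-0.207   0.0071  0.0928] [255. 214.]
0.004 0.4 [-0.207   0.0109  0.1011] [263. 220.]
0.008 0 [-0.207  0.005  0.088] [250. 210.]
0.008 0.2 [-0.207   0.0071  0.0968] [255. 216.]
0.008 0.4 [-0.207   0.0109  0.1051] [264. 223.]
0.012 0 [-0.207  0.005  0.092] [250. 213.]
0.012 0.2 [-0.207   0.0071  0.1008] [255. 219.]
0.012 0.4 [-0.207   0.0109  0.1091] [264. 226.]
[-0.18966113  0.00400728  0.07356003]
pivot [{'xy': [324.3, 278.5], 'p': 0.6}]
pawl_grip [{'xy': [250.3, 240.8], 'p': 0.81}]
(array([[     0,      0,    512,    384, 196273],
       [   238,    213,     22,     15,    291],
       [   323,    256,     12,      7,     43],
       [   308,    276,      1,      1,      1]], dtype=int32), array([[255.49381219, 191.44249591],
       [248.78694158, 220.04467354],
       [327.95348837, 258.8372093 ],
       [308.        , 276.        ]]))
[248.64589938 231.18554596]
```

Request:
send_rows([
  [[0,0,0,0,0,0],[0,0,0,0,0,0],[0,0,0,0,0,0],[-0.02,0,0,0,0,0],[0,0,0,0,0,0]],
], hand=0.4)

```text
clock: 6.95
eef_pos: [0.407, -0.0981, 0.0843]
eef_rot: [-0.017, 0.706, 0.017, 0.707]
contact_force: [0.9, 0.2, -0.1]
finger_gap: 0.0512
```

Request:
send_rows([
  [[0,0,0,0,0,0],[0,0,0,0,0,0],[0,0,0,0,0,0],[0,0,0,0,0,0],[0,0,0,0,0,0]],
], hand=1)

```text
clock: 7.58
eef_pos: [0.4063, -0.098, 0.0834]
eef_rot: [-0.017, 0.707, 0.017, 0.707]
contact_force: [0.6, -0.2, 1.0]
finger_gap: 0.0001
```

Run:
```python
from h import *
st(); a=robot.camera('wrist'); b=robot.camera('scene')
cv2.imwrite('pics/c3.png',np.hstack([cv2.resize(a[180:340,170:340],(408,384),interpolation=2),cv2.resize(b[180:260,250:330],(384,384),interpolation=2)]))
```

```text
t 7.58 pos [ 0.4063 -0.098   0.0834] q [-0.0172  0.7069  0.0172  0.7069] F [ 0.6 -0.2  1. ] gap 0.0001
```

View pics/c3.png

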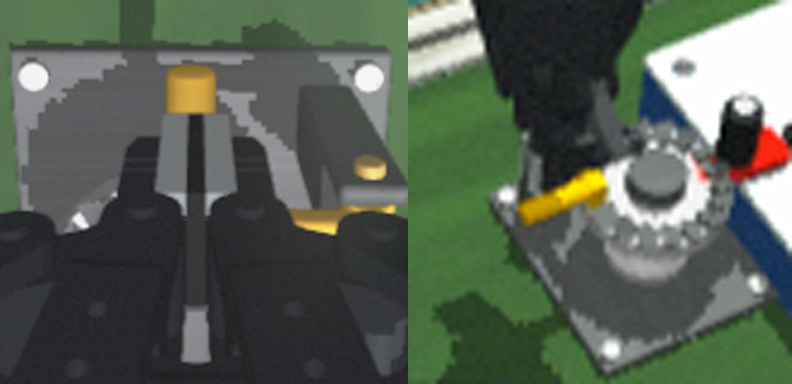

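Run:
```python
from h import *
print(robot.tip_extent)
p=robot.camera_params('wrist'); H=np.array(p['hand_eye']); print(H.round(4).tolist())
def Tp(pos,q): W=np.eye(4); W[:3,:3]=R.from_quat(q).as_matrix(); W[:3,3]=pos; return W@H
T1=Tp([.5279,-.0991,.2533],[-.017,.7071,.0174,.7067]); T2=Tp([.4063,-.098,.0834],[-.0172,.7069,.0172,.7069]); T3=Tp([.4065,-.098,.0737],[-.0172,.7067,.0173,.7071])
for z in (.03,.04,.05,.06,.07,.086): print(z,'end w1',onz(p,T1,(257,38),z).round(4),'c2',onz(p,T3,(249,213),z).round(4),'c3',onz(p,T2,(250,207.5),z).round(4))
s=np.array([.4063,-.098,.0834])
for d in (0,.011,.03): print(d,[proj(p,T2,s+np.array([dx,0,-d])).round() for dx in(-.011,.011)])
```

```text
0.011
[[-0.0005, 0.266, -0.964, -0.1574], [1.0, 0.0004, -0.0005, 0.0013], [0.0002, -0.964, -0.266, -0.0666], [0.0, 0.0, 0.0, 1.0]]
0.03 end w1 [ 0.3843 -0.0977  0.03  ] c2 [ 0.4113 -0.0978  0.03  ] c3 [ 0.4102 -0.0972  0.03  ]
0.04 end w1 [ 0.3863 -0.0978  0.04  ] c2 [ 0.4077 -0.098   0.04  ] c3 [ 0.4069 -0.0974  0.04  ]
0.05 end w1 [ 0.3883 -0.0979  0.05  ] c2 [ 0.4042 -0.0981  0.05  ] c3 [ 0.4035 -0.0975  0.05  ]
0.06 end w1 [ 0.3904 -0.098   0.06  ] c2 [ 0.4006 -0.0982  0.06  ] c3 [ 0.4002 -0.0976  0.06  ]
0.07 end w1 [ 0.3924 -0.0981  0.07  ] c2 [ 0.3971 -0.0983  0.07  ] c3 [ 0.3968 -0.0977  0.07  ]
0.086 end w1 [ 0.3956 -0.0982  0.086 ] c2 [ 0.3914 -0.0984  0.086 ] c3 [ 0.3915 -0.0979  0.086 ]
0 [array([250., 213.]), array([248., 249.])]
0.011 [array([250., 206.]), array([248., 241.])]
0.03 [array([250., 197.]), array([248., 229.])]
```

Request:
send_rows([
  [[0,0,0,0,0,0],[0,0,0,0,0,0],[0.02,0,0.004,0,0,0],[0.03,0,0.004,0,0,0],[0,0,0,0,0,0]],
], hand=0.4)

```text
clock: 8.3
eef_pos: [0.4096, -0.0978, 0.0574]
eef_rot: [-0.017, 0.708, 0.017, 0.706]
contact_force: [0.6, -0.8, 0.3]
finger_gap: 0.0514
```

Request:
send_rows([
  [[0,0,0,0,0,0],[0,0,0,0,0,0],[0,0,0,0,0,0],[0,0,0,0,0,0],[0,0,0,0,0,0]],
], hand=1)

```text
clock: 8.93
eef_pos: [0.4106, -0.099, 0.0589]
eef_rot: [-0.017, 0.707, 0.016, 0.707]
contact_force: [-0.7, -5.1, -0.0]
finger_gap: 0.0109
```

Run:
```python
from h import *
st(); a=robot.camera('wrist'); b=robot.camera('scene')
cv2.imwrite('pics/c4.png',np.hstack([cv2.resize(a[180:340,170:340],(408,384),interpolation=2),cv2.resize(b[180:260,250:330],(384,384),interpolation=2)]))
```

```text
t 8.93 pos [ 0.4106 -0.099   0.0589] q [-0.0171  0.7065  0.0164  0.7073] F [-0.7 -5.1 -0. ] gap 0.0109
```

View pics/c4.png

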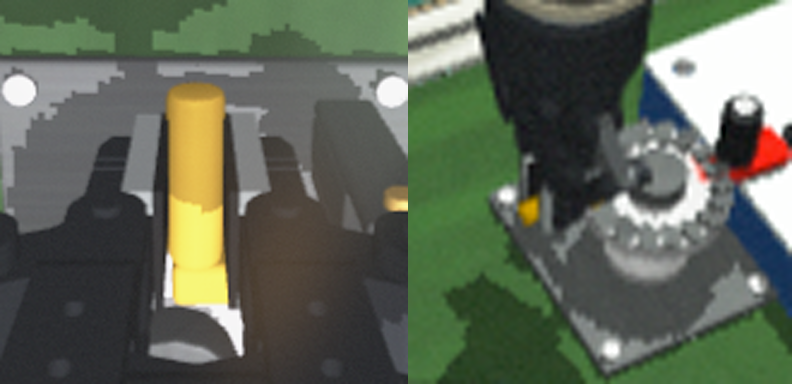

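The bar is now gripped: the fingers stand at a 10.9 mm gap with the bar between the pads. I'll swing it over along its arc.

Request:
send_rows([
  [[-0.022,0.006,0,0,0,0],[-0.02,0.011,0,0,0,0],[-0.017,0.0155,0,0,0,0],[-0.012,0.019,0,0,0,0]],
])

```text
clock: 9.52
eef_pos: [0.41, -0.0758, 0.0956]
eef_rot: [-0.017, 0.706, 0.015, 0.708]
contact_force: [-1.6, -8.9, 9.3]
finger_gap: 0.0109
```

Request:
send_rows([
  [[-0.007,0.0215,0,0,0,0],[-0.0015,0.0225,0,0,0,0],[0.004,0.0225,0,0,0,0],[0.0095,0.0205,0,0,0,0],[0,0,0,0,0,0]],
])

```text
clock: 10.15
eef_pos: [0.4074, -0.0276, 0.0912]
eef_rot: [-0.018, 0.707, 0.018, 0.707]
contact_force: [3.4, 0.9, 1.5]
finger_gap: 0.0113
```

Request:
send_rows([
  [[0,0,0,0,0,0],[0,0,0,0,0,0],[-0.08,0,0,0,0,0],[-0.08,0,0,0,0,0]],
], hand=0.4)

```text
clock: 10.65
eef_pos: [0.406, -0.0291, 0.1721]
eef_rot: [-0.017, 0.708, 0.017, 0.706]
contact_force: [0.8, 0.7, -0.0]
finger_gap: 0.0511
```

Request:
send_rows([
  [[-0.03,-0.06,0.05,0,0,0],[0,-0.06,0.05,0,0,0],[0,0,0,0,0,0]],
])

```text
clock: 11.02
eef_pos: [0.4608, -0.0885, 0.1866]
eef_rot: [-0.016, 0.707, 0.016, 0.707]
contact_force: [0.2, 0.0, 0.0]
finger_gap: 0.0513
```

Run:
```python
from h import *
s=st(); im=robot.camera('wrist'); p,T=cam('wrist'); cv2.imwrite('pics/w5.png',im)
for t,z in [('spindle',.064),('pivot',.074),('knob',.088),('handle',.085),('cover',.045)]:
    print(t,[(np.round(a['xy']).tolist(),round(a['p'],2),w2b(onz(p,T,a['xy'],z))[:2].round(4)) for a in robot.landmark_of('wrist',t)[:3]])
```

```text
t 11.03 pos [ 0.4608 -0.0885  0.1866] q [-0.0163  0.7067  0.0155  0.7071] F [0.2 0.  0. ] gap 0.0513
spindle [([236.0, 188.0], 0.83, array([-0.1292, -0.0003]))]
pivot [([291.0, 156.0], 0.76, array([-0.1605,  0.0497]))]
knob [([233.0, 246.0], 0.95, array([-0.0798, -0.0032]))]
handle [([239.0, 314.0], 0.88, array([-0.0053,  0.0015])), ([36.0, 219.0], 0.53, array([-0.1054, -0.1821])), ([239.0, 297.0], 0.31, array([-0.0237,  0.0016]))]
cover [([241.0, 293.0], 0.78, array([-0.0022,  0.0021]))]
```

View pics/w5.png

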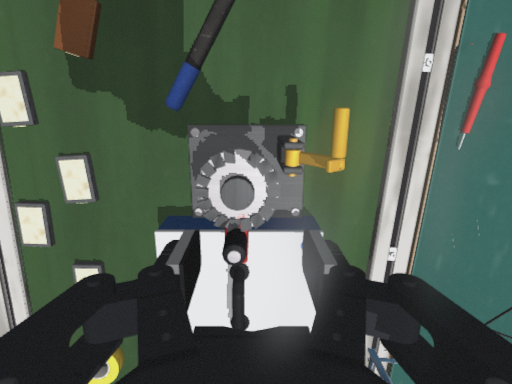

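The pawl lies over on its stop, with the bar at (340,130). Next is the knob at (233,246).

Request:
send_rows([
  [[0,-0.012,0.056,0,0,0],[0,-0.012,0.056,0,0,0],[0.1,0,0,0,0,0],[0.1,0,0,0,0,0],[0,0,0,0,0,0]],
])

```text
clock: 11.95
eef_pos: [0.5133, -0.0945, 0.0839]
eef_rot: [-0.017, 0.709, 0.018, 0.704]
contact_force: [-0.7, 0.1, 0.0]
finger_gap: 0.051
```

Request:
send_rows([
  [[0,0,0,0,0,0],[0,0,0,0,0,0],[0,0,0,0,0,0],[0,0,0,0,0,0]],
], hand=1)

```text
clock: 12.45
eef_pos: [0.5182, -0.0958, 0.0887]
eef_rot: [-0.017, 0.705, 0.017, 0.708]
contact_force: [-0.9, -1.0, 9.8]
finger_gap: -0.0
```

Run:
```python
from h import *
s=st(); print(np.round(s['joints'],3), w2b(s['eef_pos']).round(4))
```

```text
t 12.45 pos [ 0.5182 -0.0958  0.0887] q [-0.0172  0.7053  0.0171  0.7084] F [-0.9 -1.   9.8] gap -0.0
[-0.189  0.436  0.362  1.984 -0.221  0.755  1.923] [-0.0779  0.0008  0.0887]
```

Closing on the knob's top shows that the fingertips really stand about 15 mm behind the reported TCP. Heights need about 25 mm more reach, so I reopen and lower.

Request:
send_rows([
  [[-0.01,0,0,0,0,0],[0,0,0,0,0,0],[0,0,0,0,0,0],[0.028,0,0,0,0,0],[0.027,0,0,0,0,0]],
], hand=0.4)

```text
clock: 13.08
eef_pos: [0.516, -0.0953, 0.0627]
eef_rot: [-0.017, 0.707, 0.017, 0.707]
contact_force: [-0.6, 0.4, -0.3]
finger_gap: 0.0511
```

Request:
send_rows([
  [[0,0,0,0,0,0],[0,0,0,0,0,0],[0,0,0,0,0,0],[0,0,0,0,0,0]],
], hand=1)

```text
clock: 13.58
eef_pos: [0.5156, -0.0992, 0.0635]
eef_rot: [-0.017, 0.707, 0.015, 0.707]
contact_force: [1.2, -11.4, -10.4]
finger_gap: 0.0214
```

Request:
send_rows([
  [[0,-0.022,-0.001,0.32,0,0],[0,-0.016,-0.0013,0.33,0,0],[0,-0.016,-0.0013,0.33,0,0],[0,-0.016,-0.0013,0.33,0,0],[0,-0.016,-0.0013,0.33,0,0]],
])

```text
clock: 14.2
eef_pos: [0.5026, -0.133, 0.0635]
eef_rot: [0.268, 0.655, -0.267, 0.654]
contact_force: [0.6, 7.8, -6.4]
finger_gap: 0.0213
```

Request:
send_rows([
  [[0,-0.016,-0.0013,0.33,0,0],[0,-0.016,-0.0013,0.33,0,0],[0,-0.016,-0.0013,0.33,0,0],[0,-0.016,-0.0013,0.33,0,0],[0,0,0,0,0,0]],
])

```text
clock: 14.82
eef_pos: [0.4746, -0.1466, 0.0635]
eef_rot: [0.465, 0.534, -0.464, 0.532]
contact_force: [2.5, 7.8, -4.3]
finger_gap: 0.0209
```

Run:
```python
from h import *
s=st(); v=w2b(s['eef_pos']); print(v.round(4), 'ang',np.arctan2(-v[1],v[0]+.126), 'r',np.hypot(v[1],v[0]+.126))
```

```text
t 14.82 pos [ 0.4746 -0.1466  0.0635] q [ 0.4648  0.5345 -0.4636  0.5324] F [ 2.5  7.8 -4.3] gap 0.0209
[-0.1238 -0.0478  0.0635] ang 1.5257022903865802 r 0.04785679320271719
```

Request:
send_rows([
  [[0,0,0,0,0,0],[0,0,0,0,0,0],[0,0,0,0,0,0],[-0.1,0,0,0,0,0],[-0.1,0,0,0,0,0]],
], hand=0.4)

```text
clock: 15.45
eef_pos: [0.4743, -0.1498, 0.165]
eef_rot: [0.464, 0.534, -0.465, 0.533]
contact_force: [1.6, 0.5, -0.8]
finger_gap: 0.0514
```

Request:
send_rows([
  [[0,0,0,-0.33,0,0],[0,0,0,-0.33,0,0],[0,0,0,-0.33,0,0],[0,0,0,-0.33,0,0],[0,0,0,-0.33,0,0]],
])

```text
clock: 16.08
eef_pos: [0.4747, -0.1497, 0.1641]
eef_rot: [0.209, 0.675, -0.209, 0.675]
contact_force: [0.3, 0.2, -0.6]
finger_gap: 0.0515
```

Request:
send_rows([
  [[0,0,0,-0.33,0,0],[0,0,0,-0.33,0,0],[0,0,0,-0.33,0,0],[0,0,0,-0.32,0,0]],
])

```text
clock: 16.58
eef_pos: [0.4747, -0.1497, 0.1641]
eef_rot: [-0.019, 0.707, 0.019, 0.707]
contact_force: [0.0, 0.4, -0.4]
finger_gap: 0.0506
```

Request:
send_rows([
  [[0,0.032,0.083,0,0,0],[0,0.032,0.083,0,0,0],[0,0.032,0.082,0,0,0],[0,0,0,0,0,0]],
])

```text
clock: 17.08
eef_pos: [0.5989, -0.0932, 0.1634]
eef_rot: [-0.018, 0.707, 0.019, 0.707]
contact_force: [-0.9, -0.1, -0.2]
finger_gap: 0.051
```

Run:
```python
from h import *
s=st(); v=w2b(s['eef_pos']); print(v.round(4)); im=robot.camera('wrist'); p,T=cam('wrist'); cv2.imwrite('pics/w6.png',im)
for t,z in [('handle',.085),('cover',.045)]:
    print(t,[(np.round(a['xy']).tolist(),round(a['p'],2),w2b(onz(p,T,a['xy'],z))[:2].round(4)) for a in robot.landmark_of('wrist',t)[:3]])
print('pred TCP/spindle px',proj(p,T,b2w([-.126,0,.064])))
```

```text
t 17.07 pos [ 0.5989 -0.0932  0.1634] q [-0.0185  0.7066  0.0185  0.7071] F [-0.9 -0.1 -0.2] gap 0.051
[ 0.0028 -0.0005  0.1634]
handle [([249.0, 188.0], 0.87, array([-0.0037, -0.0026]))]
cover [([251.0, 182.0], 0.8, array([ 0.0008, -0.001 ]))]
pred TCP/spindle px [252.22761602  25.87855023]
```

View pics/w6.png

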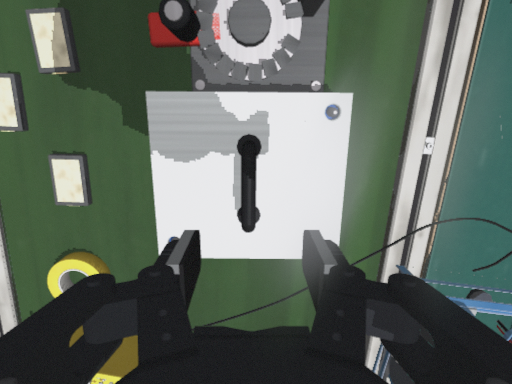

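Request:
send_rows([
  [[0.075,-0.002,-0.006,0,0,0],[0.075,0,0,0,0,0],[0.073,0,0,0,0,0],[0,0,0,0,0,0]],
])

```text
clock: 17.73
eef_pos: [0.5905, -0.097, 0.0507]
eef_rot: [-0.017, 0.709, 0.017, 0.705]
contact_force: [-0.4, -0.4, 0.7]
finger_gap: 0.0512
```

Request:
send_rows([
  [[0,0,0,0,0,0],[0,0,0,0,0,0],[0,0,0,0,0,0],[0,0,0,0,0,0],[0,0,0,0,0,0]],
], hand=1, grip_force=80)

```text
clock: 18.35
eef_pos: [0.5944, -0.0968, 0.0544]
eef_rot: [-0.017, 0.706, 0.017, 0.708]
contact_force: [-1.8, 0.5, 7.2]
finger_gap: 0.009
```

Request:
send_rows([
  [[-0.012,0,0,0,0,0],[-0.02,0,0,0,0,0],[-0.04,0,0,0,0,0],[-0.05,0,0,0,0,0],[0,0,0,0,0,0]],
])

```text
clock: 18.98
eef_pos: [0.5948, -0.0968, 0.1156]
eef_rot: [-0.017, 0.706, 0.017, 0.708]
contact_force: [-0.1, 0.5, -3.4]
finger_gap: 0.0094
```

Request:
send_rows([
  [[0,0.097,0,0,0,0],[0,0.097,0,0,0,0],[0,0.097,0,0,0,0],[0,0.097,-0.029,0,0,0],[0,0.097,-0.029,0,0,0]],
])

```text
clock: 19.6
eef_pos: [0.5515, 0.1458, 0.1126]
eef_rot: [-0.017, 0.707, 0.017, 0.707]
contact_force: [1.5, 0.1, -2.9]
finger_gap: 0.0092
```

Request:
send_rows([
  [[0,0.097,-0.029,0,0,0],[0,0.097,0,0,0,0],[0.05,0,0,0,0,0],[0.05,0,0,0,0,0],[0,0,0,0,0,0]],
])

```text
clock: 20.23
eef_pos: [0.5314, 0.2397, 0.0612]
eef_rot: [-0.018, 0.708, 0.016, 0.705]
contact_force: [-0.2, -0.1, -2.3]
finger_gap: 0.0093
```

Request:
send_rows([
  [[0.05,0,0,0,0,0],[0.04,0,0,0,0,0],[0.006,0,0,0,0,0],[0,0,0,0,0,0]],
])

```text
clock: 20.72
eef_pos: [0.534, 0.2405, 0.0163]
eef_rot: [-0.017, 0.707, 0.017, 0.707]
contact_force: [0.1, -0.3, -2.6]
finger_gap: 0.0092
```

Request:
send_rows([
  [[0.004,0,0,0,0,0],[0.004,0,0,0,0,0],[0,0,0,0,0,0]],
])

```text
clock: 21.1
eef_pos: [0.5334, 0.2406, 0.0116]
eef_rot: [-0.017, 0.707, 0.017, 0.707]
contact_force: [0.9, 0.5, -3.3]
finger_gap: 0.009
```

Request:
send_rows([
  [[0.004,0,0,0,0,0],[0.002,0,0,0,0,0],[0,0,0,0,0,0]],
])

```text
clock: 21.48
eef_pos: [0.5334, 0.2405, 0.0086]
eef_rot: [-0.017, 0.707, 0.017, 0.707]
contact_force: [-2.1, -0.2, -0.2]
finger_gap: 0.0089
```

Request:
send_rows([
  [[0,0,0,0,0,0],[0,0,0,0,0,0],[0,0,0,0,0,0],[-0.1,0,0,0,0,0],[-0.1,0,0,0,0,0]],
], hand=0.4, grip_force=40)

```text
clock: 22.1
eef_pos: [0.5331, 0.2401, 0.1093]
eef_rot: [-0.017, 0.707, 0.017, 0.707]
contact_force: [0.6, 0.7, -0.1]
finger_gap: 0.0511
```

Request:
send_rows([
  [[-0.1,0,0,0,0,0],[-0.1,0,0,0,0,0],[0,-0.106,-0.008,0,0,0],[0,-0.106,-0.008,0,0,0],[0,-0.106,-0.008,0,0,0]],
])

```text
clock: 22.72
eef_pos: [0.529, 0.0795, 0.2088]
eef_rot: [-0.017, 0.707, 0.017, 0.707]
contact_force: [1.8, -0.7, -0.8]
finger_gap: 0.051
```

Request:
send_rows([
  [[0,-0.106,-0.008,0,0,0],[0,-0.106,-0.008,0,0,0],[0,-0.106,-0.008,0,0,0],[0,-0.106,-0.008,0,0,0],[0,-0.106,-0.008,0,0,0]],
])

```text
clock: 23.35
eef_pos: [0.5219, -0.1862, 0.2087]
eef_rot: [-0.017, 0.707, 0.017, 0.707]
contact_force: [1.4, 0.4, -0.1]
finger_gap: 0.051
```

Request:
send_rows([
  [[0,-0.106,-0.008,0,0,0],[0,-0.106,-0.008,0,0,0],[0,0,0,0,0,0],[0,0,0,0,0,0]],
])

```text
clock: 23.85
eef_pos: [0.5192, -0.2904, 0.2083]
eef_rot: [-0.017, 0.707, 0.017, 0.707]
contact_force: [0.5, 0.9, 0.4]
finger_gap: 0.0512
```

```bash
cat >> h.py <<'E'
def bats(z=.011):
    s=st(); im=robot.camera('wrist'); p,T=cam('wrist'); out=[]
    Y=R.from_quat(s['eef_rot']).as_matrix()
    yaw=np.arctan2(Y[1,2],Y[0,2]); print('toolyaw',round(yaw,4))
    for r in robot.regions_of('wrist','battery_1'):
        m=r['pixels'].astype(np.uint8); c=max(cv2.findContours(m,0,2)[0],key=cv2.contourArea)
        W=np.array([onz(p,T,q[0],z)[:2] for q in c],np.float32)
        (c0,(w,h),a)=cv2.minAreaRect(W)
        if w<h: a-=90
        d=Y[:,[2,1]].T@np.array([c0[0]-s['eef_pos'][0],c0[1]-s['eef_pos'][1],0])
        print(round(r['p'],2),'px',np.round(r['xy']),'bgr',im[m>0].mean(0).round(),'w',np.round(c0,4),'yaw',round(np.radians(a),3),'size',round(w,3),round(h,3),'dtool z,y',(d/.5).round(4))
    return im
E
python3 - <<'E'
from h import *
cv2.imwrite('pics/w7.png',bats())
E
```

```text
t 23.85 pos [ 0.5192 -0.2904  0.2083] q [-0.0168  0.707   0.0173  0.7068] F [0.5 0.9 0.4] gap 0.0512
toolyaw 0.0482
0.85 px [202.  52.] bgr [181. 190. 191.] w [ 0.3985 -0.3431] yaw 0.093 size 0.056 0.036 dtool z,y [-0.2462 -0.0935]
0.78 px [206. 179.] bgr [195. 202. 201.] w [ 0.5388 -0.3409] yaw 0.023 size 0.057 0.035 dtool z,y [ 0.0344 -0.1027]
0.76 px [274.   3.] bgr [ 81. 111. 148.] w [ 0.3506 -0.2736] yaw -1.521 size 0.012 0.035 dtool z,y [-0.335   0.0499]
0.73 px [258. 137.] bgr [187. 196. 194.] w [ 0.4831 -0.2846] yaw 0.068 size 0.056 0.038 dtool z,y [-0.0716  0.0151]
0.62 px [235. 254.] bgr [189. 196. 195.] w [ 0.6353 -0.3013] yaw 0.024 size 0.058 0.037 dtool z,y [ 0.231  -0.0329]
```

View pics/w7.png

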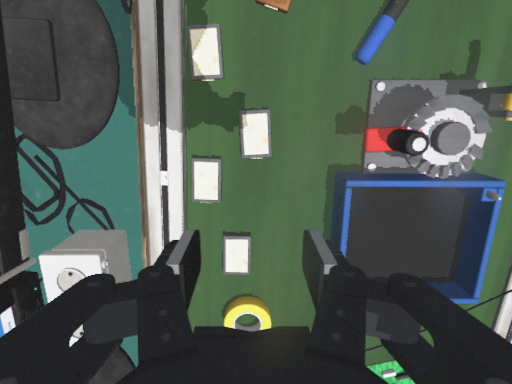

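The box is open and empty, with packs at (205,52), (256,134), (206,179) and (236,254). The last one has been knocked a few centimetres since the first picture. Starting with the pack at (256,134).

Request:
send_rows([
  [[0,0.015,-0.072,0,0,0],[0.1,0,0,0,0,0],[0.1,0,0,0,0,0],[0.1,0,0,0,0,0],[0.09,0,0,0,0,0]],
])

```text
clock: 24.58
eef_pos: [0.4835, -0.2831, 0.012]
eef_rot: [-0.018, 0.707, 0.018, 0.707]
contact_force: [0.4, -0.1, 0.6]
finger_gap: 0.051
```

Request:
send_rows([
  [[0.012,0,0,0,0,0],[0.006,0,0,0,0,0],[0,0,0,0,0,0]],
])

```text
clock: 24.95
eef_pos: [0.4841, -0.2854, 0.0061]
eef_rot: [-0.018, 0.706, 0.017, 0.708]
contact_force: [0.7, 0.2, -1.3]
finger_gap: 0.0511
```

Request:
send_rows([
  [[0.006,0,0,0,0,0],[0.006,0,0,0,0,0],[0,0,0,0,0,0]],
])

```text
clock: 25.32
eef_pos: [0.4829, -0.285, -0.0015]
eef_rot: [-0.017, 0.707, 0.017, 0.707]
contact_force: [0.2, 0.2, 1.8]
finger_gap: 0.0513
```

Request:
send_rows([
  [[0.006,0,0,0,0,0],[0,0,0,0,0,0]],
])

```text
clock: 25.58
eef_pos: [0.4828, -0.285, -0.0048]
eef_rot: [-0.017, 0.707, 0.017, 0.707]
contact_force: [0.6, 0.4, 0.7]
finger_gap: 0.0517
```

Request:
send_rows([
  [[0.006,0,0,0,0,0],[0,0,0,0,0,0]],
])

```text
clock: 25.82
eef_pos: [0.4828, -0.285, -0.0078]
eef_rot: [-0.017, 0.707, 0.017, 0.707]
contact_force: [-0.4, 0.6, -0.8]
finger_gap: 0.0513
```

Request:
send_rows([
  [[0,0,0,0,0,0],[0,0,0,0,0,0],[0,0,0,0,0,0],[0,0,0,0,0,0]],
], hand=1)

```text
clock: 26.32
eef_pos: [0.483, -0.2852, -0.0071]
eef_rot: [-0.017, 0.707, 0.017, 0.707]
contact_force: [-1.3, 1.0, 4.9]
finger_gap: 0.0333
```

Request:
send_rows([
  [[-0.066,0,0,0,0,0],[-0.1,0,0,0,0,0],[-0.1,0,0,0,0,0],[0,0.11,0.044,0,0,0],[0,0.11,0.044,0,0,0]],
])

```text
clock: 26.95
eef_pos: [0.5223, -0.1723, 0.1264]
eef_rot: [-0.017, 0.706, 0.016, 0.708]
contact_force: [0.7, 1.1, -1.0]
finger_gap: 0.0336
```

Request:
send_rows([
  [[0,0.11,0.044,0,0,0],[0,0.11,0.044,0,0,0],[0,0,0,0,0,0],[0.08,0,0,0,0,0],[0.08,0,0,0,0,0]],
])

```text
clock: 27.58
eef_pos: [0.5604, -0.0616, 0.045]
eef_rot: [-0.017, 0.706, 0.017, 0.707]
contact_force: [1.6, -0.4, -0.8]
finger_gap: 0.0334
```

Request:
send_rows([
  [[0.06,0,0,0,0,0],[0.02,0,0,0,0,0],[0,0,0,0,0,0]],
])

```text
clock: 27.95
eef_pos: [0.56, -0.0617, 0.0056]
eef_rot: [-0.017, 0.707, 0.017, 0.707]
contact_force: [0.8, 0.0, -0.2]
finger_gap: 0.0339
```

Request:
send_rows([
  [[0.008,0,0,0,0,0],[0,0,0,0,0,0]],
])

```text
clock: 28.2
eef_pos: [0.5607, -0.0611, 0.0022]
eef_rot: [-0.017, 0.706, 0.017, 0.707]
contact_force: [-0.3, 1.0, 0.3]
finger_gap: 0.0331
```

Request:
send_rows([
  [[0,0,0,0,0,0],[0,0,0,0,0,0],[0,0,0,0,0,0],[-0.1,0,0,0,0,0],[-0.1,0,0,0,0,0]],
], hand=0.45)

```text
clock: 28.82
eef_pos: [0.5596, -0.0612, 0.1023]
eef_rot: [-0.017, 0.707, 0.017, 0.706]
contact_force: [1.0, 0.8, -0.4]
finger_gap: 0.0471
```

Request:
send_rows([
  [[-0.05,0,0,0,0,0],[0,-0.111,-0.014,0,0,0],[0,-0.111,-0.014,0,0,0],[0,-0.111,-0.014,0,0,0],[0,-0.111,-0.014,0,0,0]],
])

```text
clock: 29.45
eef_pos: [0.5427, -0.2857, 0.1266]
eef_rot: [-0.017, 0.707, 0.017, 0.707]
contact_force: [0.4, 0.2, 0.5]
finger_gap: 0.0471
```

Request:
send_rows([
  [[0,-0.111,-0.014,0,0,0],[0.1,0,0,0,0,0],[0.1,0,0,0,0,0],[0.04,0,0,0,0,0],[0,0,0,0,0,0]],
])

```text
clock: 30.08
eef_pos: [0.5381, -0.3396, 0.0058]
eef_rot: [-0.017, 0.708, 0.018, 0.706]
contact_force: [-0.4, -0.0, -0.1]
finger_gap: 0.0472
```

Request:
send_rows([
  [[0.012,-0.002,0,0,0,0],[0.01,0,0,0,0,0],[0,0,0,0,0,0]],
])

```text
clock: 30.45
eef_pos: [0.539, -0.3409, -0.0041]
eef_rot: [-0.017, 0.707, 0.017, 0.707]
contact_force: [0.1, 0.2, -0.3]
finger_gap: 0.0469
```

Request:
send_rows([
  [[0,0,0,0,0,0],[0,0,0,0,0,0],[0,0,0,0,0,0],[0,0,0,0,0,0]],
], hand=1)

```text
clock: 30.95
eef_pos: [0.5387, -0.3409, -0.0044]
eef_rot: [-0.017, 0.707, 0.017, 0.707]
contact_force: [-0.2, -0.0, -0.4]
finger_gap: 0.0001
```

Request:
send_rows([
  [[0,0,0,0,0,0],[0,0,0,0,0,0],[0,0,0,0,0,0],[0.012,0,0,0,0,0],[0,0,0,0,0,0]],
], hand=0.45)

```text
clock: 31.58
eef_pos: [0.5383, -0.3406, -0.0112]
eef_rot: [-0.017, 0.707, 0.017, 0.707]
contact_force: [-0.7, -0.2, 0.2]
finger_gap: 0.0471
```

Request:
send_rows([
  [[0,0,0,0,0,0],[0,0,0,0,0,0],[0,0,0,0,0,0],[0,0,0,0,0,0]],
], hand=1)

```text
clock: 32.08
eef_pos: [0.5387, -0.341, -0.0104]
eef_rot: [-0.017, 0.707, 0.017, 0.707]
contact_force: [0.4, 0.6, 0.4]
finger_gap: 0.0348
```

Request:
send_rows([
  [[-0.065,0,0,0,0,0],[-0.1,0,0,0,0,0],[-0.1,0,0,0,0,0],[0,0.111,0.04,0,0,0],[0,0.111,0.04,0,0,0]],
])

```text
clock: 32.7
eef_pos: [0.5738, -0.2274, 0.1229]
eef_rot: [-0.017, 0.706, 0.016, 0.708]
contact_force: [1.0, -0.3, -0.9]
finger_gap: 0.0344
```

Request:
send_rows([
  [[0,0.111,0.04,0,0,0],[0,0.111,0.04,0,0,0],[0,0.111,0.04,0,0,0],[0,0,0,0,0,0],[0.1,0,0,0,0,0]],
])

```text
clock: 33.33
eef_pos: [0.6283, -0.0589, 0.0746]
eef_rot: [-0.018, 0.704, 0.018, 0.71]
contact_force: [0.3, 0.0, -1.0]
finger_gap: 0.0347
```

Request:
send_rows([
  [[0.1,0,0,0,0,0],[0.04,0,0,0,0,0],[0.006,0,0,0,0,0],[0,0,0,0,0,0]],
])

```text
clock: 33.83
eef_pos: [0.6262, -0.0595, 0.0005]
eef_rot: [-0.017, 0.706, 0.017, 0.708]
contact_force: [-0.8, 0.7, 0.8]
finger_gap: 0.0348
```

Request:
send_rows([
  [[0.004,0,0,0,0,0],[0,0,0,0,0,0]],
])

```text
clock: 34.08
eef_pos: [0.6257, -0.0588, -0.0021]
eef_rot: [-0.017, 0.706, 0.017, 0.707]
contact_force: [-0.1, -0.1, 0.4]
finger_gap: 0.0347
```

Request:
send_rows([
  [[0,0,0,0,0,0],[0,0,0,0,0,0],[0,0,0,0,0,0],[-0.1,0,0,0,0,0],[-0.1,0,0,0,0,0]],
], hand=0.45)

```text
clock: 34.7
eef_pos: [0.6246, -0.059, 0.0977]
eef_rot: [-0.017, 0.707, 0.017, 0.706]
contact_force: [0.2, 0.0, -0.2]
finger_gap: 0.0469
```

Request:
send_rows([
  [[-0.05,0,0,0,0,0],[0,-0.097,-0.001,0,0,0],[0,-0.097,-0.001,0,0,0],[0,-0.097,-0.001,0,0,0],[0,-0.097,-0.001,0,0,0]],
])

```text
clock: 35.33
eef_pos: [0.6325, -0.2542, 0.122]
eef_rot: [-0.017, 0.707, 0.017, 0.707]
contact_force: [1.7, 0.3, -0.6]
finger_gap: 0.0469
```

Request:
send_rows([
  [[0,-0.097,-0.001,0,0,0],[0,0,0,0,0,0],[0,0,0,0,0,0]],
])

```text
clock: 35.7
eef_pos: [0.6343, -0.3008, 0.1216]
eef_rot: [-0.017, 0.707, 0.017, 0.707]
contact_force: [0.8, 0.6, 0.4]
finger_gap: 0.047
```

Run:
```python
from h import *
cv2.imwrite('pics/w8.png',bats())
```

```text
t 35.7 pos [ 0.6343 -0.3008  0.1216] q [-0.0168  0.707   0.0174  0.7068] F [0.8 0.6 0.4] gap 0.047
toolyaw 0.0484
0.88 px [249. 187.] bgr [186. 195. 194.] w [ 0.6374 -0.3004] yaw 0.03 size 0.056 0.036 dtool z,y [0.0061 0.0004]
0.88 px [503. 194.] bgr [114. 116. 116.] w [ 0.6298 -0.0695] yaw 0.274 size 0.06 0.019 dtool z,y [0.0134 0.4625]
0.56 px [511. 138.] bgr [45. 44. 43.] w [ 0.578  -0.0758] yaw 0.274 size 0.023 0.003 dtool z,y [-0.0908  0.4548]
```

Request:
send_rows([
  [[0.1,0,0.005,0,0,0],[0.1,0,0,0,0,0],[0.05,0,0,0,0,0],[0.014,0,0,0,0,0],[0,0,0,0,0,0]],
])

```text
clock: 36.42
eef_pos: [0.6374, -0.3004, -0.0095]
eef_rot: [-0.018, 0.707, 0.018, 0.707]
contact_force: [-0.0, -0.0, -0.4]
finger_gap: 0.0469
```

Request:
send_rows([
  [[0,0,0,0,0,0],[0,0,0,0,0,0],[0,0,0,0,0,0],[0,0,0,0,0,0]],
], hand=1)

```text
clock: 36.92
eef_pos: [0.6381, -0.3014, -0.0082]
eef_rot: [-0.017, 0.706, 0.017, 0.708]
contact_force: [-0.9, 1.2, 7.5]
finger_gap: 0.034
```

Request:
send_rows([
  [[-0.066,0,0,0,0,0],[-0.1,0,0,0,0,0],[-0.1,0,0,0,0,0],[0,0.114,0,0,0,0],[0,0.114,0,0,0,0]],
])

```text
clock: 37.55
eef_pos: [0.6316, -0.1868, 0.1244]
eef_rot: [-0.017, 0.706, 0.016, 0.708]
contact_force: [0.0, 1.8, -1.0]
finger_gap: 0.0336
```

Request:
send_rows([
  [[0,0.114,0,0,0,0],[0,0,0,0,0,0],[0.1,0,0,0,0,0],[0.1,0,0,0,0,0],[0,0,0,0,0,0]],
])

```text
clock: 38.17
eef_pos: [0.6258, -0.1304, 0.0203]
eef_rot: [-0.017, 0.709, 0.017, 0.705]
contact_force: [0.3, -0.1, 0.8]
finger_gap: 0.0342
```

Request:
send_rows([
  [[0.04,0,0,0,0,0],[0.006,0,0,0,0,0],[0,0,0,0,0,0]],
])

```text
clock: 38.55
eef_pos: [0.6291, -0.1306, 0.0008]
eef_rot: [-0.017, 0.706, 0.017, 0.707]
contact_force: [-0.3, 0.0, -0.6]
finger_gap: 0.034
```

Request:
send_rows([
  [[0,0,0,0,0,0],[0,0,0,0,0,0],[0,0,0,0,0,0],[-0.1,0,0,0,0,0],[-0.15,0,0,0,0,0]],
], hand=0.45)

```text
clock: 39.17
eef_pos: [0.6275, -0.1301, 0.1127]
eef_rot: [-0.017, 0.708, 0.017, 0.706]
contact_force: [1.7, 0.1, 0.4]
finger_gap: 0.0469
```

Request:
send_rows([
  [[-0.02,-0.067,-0.08,0,0,0],[0,-0.067,-0.08,0,0,0],[0,-0.067,-0.08,0,0,0],[0,-0.067,-0.08,0,0,0],[0,-0.067,-0.08,0,0,0]],
])

```text
clock: 39.8
eef_pos: [0.4357, -0.3084, 0.1228]
eef_rot: [-0.017, 0.707, 0.017, 0.707]
contact_force: [-0.1, -1.2, 0.4]
finger_gap: 0.0467
```

Request:
send_rows([
  [[0,-0.067,-0.08,0,0,0],[0,0,0,-0.08,0,0],[0,0,0,0,0,0]],
])

```text
clock: 40.17
eef_pos: [0.399, -0.3425, 0.1226]
eef_rot: [-0.031, 0.706, 0.031, 0.707]
contact_force: [0.0, -0.1, 0.4]
finger_gap: 0.0467
```

Run:
```python
from h import *
cv2.imwrite('pics/w9.png',bats())
```

```text
t 40.17 pos [ 0.399  -0.3425  0.1226] q [-0.0311  0.7062  0.0314  0.7067] F [ 0.  -0.1  0.4] gap 0.0467
toolyaw 0.0885
0.77 px [340. 102.] bgr [ 97. 144. 203.] w [ 0.3235 -0.2698] yaw -0.281 size 0.038 0.056 dtool z,y [-0.1376  0.1583]
0.56 px [247. 180.] bgr [219. 220. 218.] w [ 0.3971 -0.3441] yaw 0.103 size 0.056 0.036 dtool z,y [-0.004  -0.0028]
0.49 px [368.   3.] bgr [174. 162. 205.] w [ 0.2466 -0.2587] yaw -1.481 size 0.006 0.035 dtool z,y [-0.2888  0.1939]
0.37 px [472. 272.] bgr [120. 116. 122.] w [ 0.4864 -0.1152] yaw 0.314 size 0.168 0.088 dtool z,y [0.2143 0.4375]
```

Request:
send_rows([
  [[0.1,-0.003,-0.004,0,0,0],[0.1,0,0,0,0,0],[0.05,0,0,0,0,0],[0.016,0,0,0,0,0],[0,0,0,0,0,0]],
])

```text
clock: 40.9
eef_pos: [0.3973, -0.3441, -0.0104]
eef_rot: [-0.032, 0.706, 0.032, 0.706]
contact_force: [-0.1, -0.2, 0.4]
finger_gap: 0.0472
```

Request:
send_rows([
  [[0,0,0,0,0,0],[0,0,0,0,0,0],[0,0,0,0,0,0],[0,0,0,0,0,0]],
], hand=1)

```text
clock: 41.4
eef_pos: [0.3977, -0.3448, -0.0093]
eef_rot: [-0.032, 0.706, 0.031, 0.707]
contact_force: [-0.9, 1.6, 8.0]
finger_gap: 0.0337
```

Request:
send_rows([
  [[-0.07,0,0,0,0,0],[-0.1,0,0,0,0,0],[-0.1,0,0,0,0,0],[0,0,0,0.08,0,0],[0,0.081,0.07,0,0,0]],
])

```text
clock: 42.02
eef_pos: [0.4282, -0.3053, 0.1257]
eef_rot: [-0.015, 0.706, 0.013, 0.708]
contact_force: [2.1, 1.1, -1.6]
finger_gap: 0.0341
```

Request:
send_rows([
  [[0,0.081,0.07,0,0,0],[0,0.081,0.07,0,0,0],[0,0.081,0.07,0,0,0],[0,0.081,0.071,0,0,0],[0,0,0,0,0,0]],
])

```text
clock: 42.65
eef_pos: [0.5646, -0.1281, 0.1235]
eef_rot: [-0.019, 0.707, 0.021, 0.707]
contact_force: [-0.8, 0.2, -0.4]
finger_gap: 0.0341
```

Request:
send_rows([
  [[0.1,0,0,0,0,0],[0.1,0,0,0,0,0],[0.04,0,0,0,0,0],[0,0,0,0,0,0]],
])

```text
clock: 43.15
eef_pos: [0.5602, -0.1341, 0.0029]
eef_rot: [-0.017, 0.708, 0.017, 0.706]
contact_force: [0.3, 0.0, 0.0]
finger_gap: 0.0341
```

Request:
send_rows([
  [[0.006,0,0,0,0,0],[0,0,0,0,0,0]],
])

```text
clock: 43.4
eef_pos: [0.5628, -0.1339, 0.0025]
eef_rot: [-0.017, 0.706, 0.017, 0.707]
contact_force: [0.2, -0.2, 0.7]
finger_gap: 0.0341
```

Request:
send_rows([
  [[0,0,0,0,0,0],[0,0,0,0,0,0],[0,0,0,0,0,0],[-0.1,0,0,0,0,0],[-0.1,0,0,0,0,0]],
], hand=0.45)

```text
clock: 44.02
eef_pos: [0.5617, -0.1336, 0.1023]
eef_rot: [-0.017, 0.707, 0.017, 0.706]
contact_force: [0.7, 0.1, -0.3]
finger_gap: 0.0471
```

Request:
send_rows([
  [[-0.1,0.04,0.03,0,0,0],[-0.1,0.04,0.03,0,0,0],[-0.02,0,0,0,0,0],[0,0,0,0,0,0]],
])

```text
clock: 44.52
eef_pos: [0.5901, -0.0926, 0.2116]
eef_rot: [-0.017, 0.707, 0.017, 0.707]
contact_force: [-0.3, -0.2, 0.1]
finger_gap: 0.0469
```

Run:
```python
from h import *
cv2.imwrite('pics/w10.png',bats(.019))
```

```text
t 44.52 pos [ 0.5901 -0.0926  0.2116] q [-0.0172  0.7067  0.0171  0.7071] F [-0.3 -0.2  0.1] gap 0.0469
toolyaw 0.0486
0.95 px [280. 141.] bgr [180. 192. 192.] w [ 0.5587 -0.0601] yaw 0.086 size 0.054 0.035 dtool z,y [-0.0597  0.0678]
0.79 px [274. 194.] bgr [171. 183. 182.] w [ 0.6236 -0.0571] yaw 0.048 size 0.055 0.037 dtool z,y [0.0704 0.0676]
0.57 px [214. 141.] bgr [161. 174. 175.] w [ 0.5616 -0.1313] yaw 0.048 size 0.054 0.036 dtool z,y [-0.0606 -0.0746]
0.57 px [216. 194.] bgr [170. 181. 181.] w [ 0.6258 -0.1285] yaw 0.099 size 0.056 0.038 dtool z,y [ 0.0678 -0.0753]
```

View pics/w10.png

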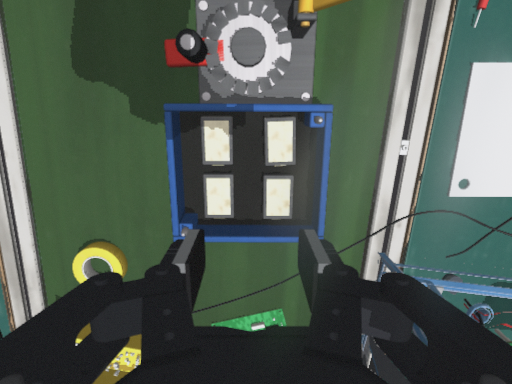

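The picture shows all four packs flat in the box, at (217,141), (280,141), (218,196) and (279,196), clear of the pins. I go back for the cover.

Run:
```python
from h import *
s=st(); p,T=cam('wrist')
a=onz(p,T,(319,120),.059); b=onz(p,T,(186,230),.059); d=b-a; print(a,b,(a+b)/2,np.linalg.norm(d),np.arctan2(d[1],d[0])-np.arctan2(-.144,.124))
d=np.array([.5334,.2405])-s['eef_pos'][:2]; c,n=np.cos(.0486),np.sin(.0486); print('to cover tool z,y',(d[0]*c+d[1]*n)/.5,(-d[0]*n+d[1]*c)/.5)
```

```text
t 44.62 pos [ 0.589  -0.0928  0.2101] q [-0.0168  0.7077  0.0168  0.7061] F [-0.1  0.3  0.1] gap 0.0469
[ 0.53074329 -0.02667097  0.059     ] [ 0.65434318 -0.15952268  0.059     ] [ 0.59254323 -0.09309683  0.059     ] 0.18145663231308645 0.03842817254927833
to cover tool z,y -0.07865853646288759 0.6712071915159252
```

Request:
send_rows([
  [[0,0.096,-0.011,0,0,0],[0,0.096,-0.011,0,0,0],[0,0.096,-0.011,0,0,0],[0,0.096,-0.011,0,0,0],[0,0.096,-0.011,0,0,0]],
])

```text
clock: 45.25
eef_pos: [0.5498, 0.1466, 0.2099]
eef_rot: [-0.017, 0.708, 0.016, 0.706]
contact_force: [0.3, -0.1, 0.8]
finger_gap: 0.0468
```

Request:
send_rows([
  [[0,0.096,-0.012,0,0,0],[0,0.096,-0.012,0,0,0],[0.1,0,0,0,0,0],[0,0,0,0,0,0],[0,0,0,0,0,0]],
])

```text
clock: 45.88
eef_pos: [0.5349, 0.2399, 0.162]
eef_rot: [-0.017, 0.707, 0.016, 0.707]
contact_force: [0.6, -0.1, 0.4]
finger_gap: 0.0469
```

Run:
```python
from h import *
s=st(); im=robot.camera('wrist'); p,T=cam('wrist'); cv2.imwrite('pics/w11.png',im)
print([(a['xy'],a['p'],onz(p,T,a['xy'],.039)) for a in robot.landmark_of('wrist','handle')[:2]])
print(proj(p,T,[.5334,.2405,.039]))
```

```text
t 45.88 pos [0.5349 0.2399 0.162 ] q [-0.0167  0.707   0.016   0.7068] F [ 0.6 -0.1  0.4] gap 0.0469
[([253.2, 178.3], 0.62, array([0.53366134, 0.24352072, 0.039     ]))]
[250.03770747 177.88987154]
```

Request:
send_rows([
  [[0.1,0.001,-0.003,0,0,0],[0.1,0,0,0,0,0],[0.08,0,0,0,0,0],[0.026,0,0,0,0,0],[0,0,0,0,0,0]],
])

```text
clock: 46.6
eef_pos: [0.5336, 0.2417, 0.0092]
eef_rot: [-0.017, 0.707, 0.017, 0.707]
contact_force: [-0.9, 0.5, 0.1]
finger_gap: 0.0467
```

Request:
send_rows([
  [[0,0,0,0,0,0],[0,0,0,0,0,0],[0,0,0,0,0,0],[0,0,0,0,0,0],[0,0,0,0,0,0]],
], hand=1, grip_force=80)

```text
clock: 47.22
eef_pos: [0.534, 0.2422, 0.0103]
eef_rot: [-0.017, 0.706, 0.018, 0.708]
contact_force: [-1.4, -0.7, 9.4]
finger_gap: 0.0091
```

Request:
send_rows([
  [[-0.02,0,0,0,0,0],[-0.1,0,0,0,0,0],[-0.1,0,0,0,0,0],[0,-0.09,0.03,0,0,0],[0,-0.09,0.03,0,0,0]],
])

```text
clock: 47.85
eef_pos: [0.5677, 0.1534, 0.12]
eef_rot: [-0.018, 0.706, 0.018, 0.707]
contact_force: [0.1, -0.2, -3.0]
finger_gap: 0.009
```

Request:
send_rows([
  [[0,-0.09,0.029,0,0,0],[0,-0.083,0,0,0,0],[0,-0.083,0,0,0,0],[0,-0.083,0,0,0,0],[0,-0.083,0,0,0,0]],
])

```text
clock: 48.48
eef_pos: [0.5917, -0.0578, 0.1191]
eef_rot: [-0.017, 0.707, 0.017, 0.707]
contact_force: [0.0, 0.2, -3.1]
finger_gap: 0.0088
```

Request:
send_rows([
  [[0,-0.081,0,0,0,0],[0,0,0,0,0,0],[0,0,0,0,0,0]],
])

```text
clock: 48.85
eef_pos: [0.5938, -0.0964, 0.1188]
eef_rot: [-0.017, 0.707, 0.017, 0.707]
contact_force: [0.0, 0.8, -2.8]
finger_gap: 0.0092
```

Run:
```python
from h import *
s=st(); im=robot.camera('wrist'); p,T=cam('wrist'); cv2.imwrite('pics/w12.png',im)
print([(a['xy'],a['p'],w2b(onz(p,T,a['xy'],s['eef_pos'][2]+.031))) for a in robot.landmark_of('wrist','handle')[:2]])
print('grip px',proj(p,T,s['eef_pos']+np.array([0,0,.031])))
print('d to .595,-.0968:',R.from_quat(s['eef_rot']).as_matrix().T@(np.array([.595,-.0968,s['eef_pos'][2]])-s['eef_pos'])/.5)
```

```text
t 48.85 pos [ 0.5938 -0.0964  0.1188] q [-0.0169  0.7069  0.0174  0.7069] F [ 0.   0.8 -2.8] gap 0.0092
[([248.6, 256.4], 0.7, array([-0.00289513, -0.00259922,  0.14975602]))]
grip px [246.61223465 257.48732652]
d to .595,-.0968: [-8.04191593e-07 -8.64404538e-04  2.29996036e-03]
```

View pics/w12.png

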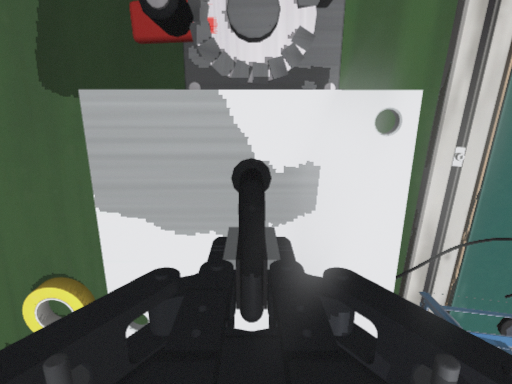

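Request:
send_rows([
  [[0.05,-0.001,0.002,0,0,0],[0.05,0,0,0,0,0],[0.01,0,0,0,0,0],[0.008,0,0,0,0,0],[0,0,0,0,0,0]],
])

```text
clock: 49.58
eef_pos: [0.5954, -0.0973, 0.0601]
eef_rot: [-0.017, 0.707, 0.017, 0.707]
contact_force: [-0.1, 0.9, -3.2]
finger_gap: 0.0091
```

Request:
send_rows([
  [[0.005,0,0,0,0,0],[0.004,0,0,0,0,0],[0,0,0,0,0,0]],
])

```text
clock: 49.95
eef_pos: [0.5954, -0.0975, 0.0562]
eef_rot: [-0.017, 0.706, 0.017, 0.707]
contact_force: [-3.4, 0.8, 7.7]
finger_gap: 0.0093
```

Request:
send_rows([
  [[0,0,0,0,0,0],[0,0,0,0,0,0],[0,0,0,0,0,0],[-0.1,0,0,0,0,0],[-0.1,0,0,0,0,0]],
], hand=0.4, grip_force=20)

```text
clock: 50.58
eef_pos: [0.5945, -0.0975, 0.1557]
eef_rot: [-0.017, 0.707, 0.017, 0.706]
contact_force: [0.4, -0.3, 0.9]
finger_gap: 0.0509
```

Request:
send_rows([
  [[-0.08,0,-0.08,0,0,0],[0,0,0,0,0,0],[0,0,0,0,0,0]],
])

```text
clock: 50.95
eef_pos: [0.5552, -0.0989, 0.1948]
eef_rot: [-0.017, 0.707, 0.018, 0.707]
contact_force: [0.5, 0.3, 0.2]
finger_gap: 0.0512
```

Run:
```python
from h import *
s=st(); im=robot.camera('wrist'); p,T=cam('wrist')
print([(a['xy'],a['p'],w2b(onz(p,T,a['xy'],.085))) for a in robot.landmark_of('wrist','handle')[:2]])
print([(a['xy'],a['p'],w2b(onz(p,T,a['xy'],.088))) for a in robot.landmark_of('wrist','knob')[:2]])
b=robot.camera('scene')
cv2.imwrite('pics/w13.png',np.hstack([im[:, 100:420],cv2.resize(b[165:265,270:390],(461,384),interpolation=2)]))
```

```text
t 50.95 pos [ 0.5552 -0.0989  0.1948] q [-0.0172  0.7067  0.0176  0.707 ] F [0.5 0.3 0.2] gap 0.0512
[([251.2, 222.8], 0.72, array([-0.00345484, -0.0025237 ,  0.085     ]))]
[([193.3, 89.0], 0.71, array([-0.12254515, -0.05036035,  0.088     ]))]
```

View pics/w13.png

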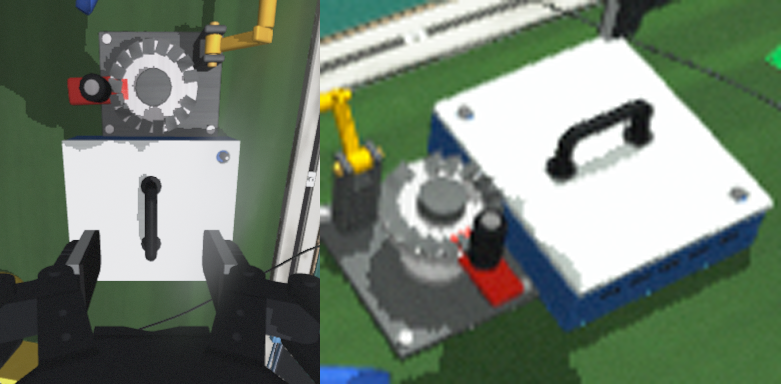

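The cover sits flat with both pins showing through its holes, and the handle reads the same box position as at the start. Next I wind the wheel forward.

Request:
send_rows([
  [[0,0,0,0.33,0,0],[0,0,0,0.33,0,0],[0,0,0,0.33,0,0],[0,0,0,0.33,0,0],[0,0,0,0.33,0,0]],
])

```text
clock: 51.78
eef_pos: [0.5551, -0.0994, 0.1942]
eef_rot: [0.269, 0.654, -0.27, 0.653]
contact_force: [0.6, -0.2, -0.9]
finger_gap: 0.0512
```

Request:
send_rows([
  [[0,0,0,0.33,0,0],[0,0,0,0.33,0,0],[0,0,0,0.33,0,0],[0,0,0,0.32,0,0]],
])

```text
clock: 52.28
eef_pos: [0.5551, -0.0993, 0.1942]
eef_rot: [0.465, 0.533, -0.466, 0.532]
contact_force: [-0.1, -1.1, 0.8]
finger_gap: 0.0512
```

Request:
send_rows([
  [[0,-0.087,0.037,0,0,0],[0,-0.086,0.038,0,0,0],[0.1,0,0,0,0,0],[0,0,0,0,0,0],[0,0,0,0,0,0]],
])

```text
clock: 52.9
eef_pos: [0.4753, -0.1489, 0.1456]
eef_rot: [0.464, 0.534, -0.464, 0.534]
contact_force: [-0.0, -0.4, 0.5]
finger_gap: 0.0513
```

Run:
```python
from h import *
s=st(); im=robot.camera('wrist'); p,T=cam('wrist')
M=R.from_quat(s['eef_rot']).as_matrix()
for a in robot.landmark_of('wrist','knob')[:2]:
    w=onz(p,T,a['xy'],.088); print(a,w,M.T@(w-s['eef_pos'])/.5)
print(M.T@(np.array([.4746,-.1475,.063])-s['eef_pos'])/.5)
```

```text
t 52.9 pos [ 0.4753 -0.1489  0.1456] q [ 0.4635  0.5336 -0.4643  0.5338] F [-0.  -0.4  0.5] gap 0.0513
{'xy': [249.9, 200.9], 'p': 0.79} [ 0.47536151 -0.14725477  0.088     ] [ 0.11528992  0.00062982 -0.00327993]
[ 0.16529107 -0.00091738 -0.0030537 ]
```

Request:
send_rows([
  [[0.08,0,-0.003,0,0,0],[0.085,0,0,0,0,0],[0,0,0,0,0,0]],
])

```text
clock: 53.38
eef_pos: [0.4734, -0.1466, 0.0615]
eef_rot: [0.463, 0.535, -0.465, 0.533]
contact_force: [0.4, -1.3, 0.5]
finger_gap: 0.0512
```

Request:
send_rows([
  [[0,0,0,0,0,0],[0,0,0,0,0,0],[0,0,0,0,0,0],[0,0,0,0,0,0]],
], hand=1)

```text
clock: 53.88
eef_pos: [0.4757, -0.1476, 0.0642]
eef_rot: [0.465, 0.533, -0.463, 0.535]
contact_force: [-1.0, 0.3, 8.0]
finger_gap: 0.0212
```

Request:
send_rows([
  [[0,0.016,-0.0013,-0.33,0,0],[0,0.016,-0.0013,-0.33,0,0],[0,0.016,-0.0013,-0.33,0,0],[0,0.016,-0.0013,-0.33,0,0],[0,0.016,-0.0013,-0.33,0,0]],
])

```text
clock: 54.5
eef_pos: [0.5086, -0.1287, 0.0643]
eef_rot: [0.209, 0.674, -0.21, 0.676]
contact_force: [-3.6, -5.2, 6.1]
finger_gap: 0.0214
```

```bash
cat >> h.py <<'E'
def wang():
    s=st(); v=w2b(s['eef_pos'])+np.array([0,.003,0]); print(v.round(4),'ang',np.arctan2(-v[1],v[0]+.126),'r',np.hypot(v[1],v[0]+.126))
E
python3 -c "
from h import *
wang()"
```

```text
t 54.5 pos [ 0.5086 -0.1287  0.0643] q [ 0.2092  0.6741 -0.2102  0.6765] F [-3.6 -5.2  6.1] gap 0.0214
[-0.089  -0.0286  0.0643] ang 0.6584820236504767 r 0.04678156582237838
```

Request:
send_rows([
  [[0,0.016,-0.0013,-0.33,0,0],[0,0.016,-0.0013,-0.33,0,0],[0,0.016,-0.0013,-0.33,0,0],[0,0.016,-0.0013,-0.33,0,0],[0,0.004,0,0,0,0]],
])

```text
clock: 55.12
eef_pos: [0.5177, -0.099, 0.0643]
eef_rot: [-0.021, 0.705, 0.017, 0.708]
contact_force: [1.1, -17.6, 0.1]
finger_gap: 0.0211
```

```bash
python3 -c "
from h import *
wang()"
```

```text
t 55.12 pos [ 0.5177 -0.099   0.0643] q [-0.0207  0.7053  0.0168  0.7084] F [  1.1 -17.6   0.1] gap 0.0211
[-0.0785  0.0006  0.0643] ang -0.012193491909247142 r 0.04745624964405103
```

The wheel is home against its stop (-17.6 N). I release it and go back to the pawl bar.

Request:
send_rows([
  [[0,-0.006,0,0,0,0],[0,0,0,0,0,0]],
])

```text
clock: 55.38
eef_pos: [0.5177, -0.0993, 0.0642]
eef_rot: [-0.019, 0.706, 0.018, 0.708]
contact_force: [-0.5, -6.2, 6.9]
finger_gap: 0.021
```

Request:
send_rows([
  [[0,0,0,0,0,0],[0,0,0,0,0,0],[0,0,0,0,0,0],[-0.1,0,0,0,0,0],[-0.12,0,0,0,0,0]],
], hand=0.4)

```text
clock: 56.0
eef_pos: [0.5153, -0.097, 0.1729]
eef_rot: [-0.019, 0.708, 0.019, 0.706]
contact_force: [1.1, 0.5, 0.2]
finger_gap: 0.051
```

Request:
send_rows([
  [[0,0.056,-0.072,0,0,0],[0,0.056,-0.072,0,0,0],[0,0.056,-0.071,0,0,0],[0,0,0,0,0,0],[0,0,0,0,0,0]],
])

```text
clock: 56.62
eef_pos: [0.4052, -0.0192, 0.1729]
eef_rot: [-0.019, 0.706, 0.019, 0.707]
contact_force: [1.1, -0.2, 0.6]
finger_gap: 0.0511
```

Run:
```python
from h import *
s=st(); im=robot.camera('wrist'); p,T=cam('wrist'); cv2.imwrite('pics/w14.png',im)
M=R.from_quat(s['eef_rot']).as_matrix()
for t,z in (('pawl_grip',.1067),('pivot',.074),('knob',.088)):
  for a in robot.landmark_of('wrist',t)[:2]:
    w=onz(p,T,a['xy'],z); print(t,a,w2b(w),M.T@(w-s['eef_pos'])/.5)
hsv=cv2.cvtColor(im,cv2.COLOR_BGR2HSV); m=cv2.inRange(hsv,(18,120,80),(35,255,255)); n,l,S,c=cv2.connectedComponentsWithStats(m); print(S[S[:,4]>60])
print('d',M.T@(np.array([.4065,-.0203,.080])-s['eef_pos'])/.5)
```

```text
t 56.62 pos [ 0.4052 -0.0192  0.1729] q [-0.0191  0.7064  0.0192  0.7073] F [ 1.1 -0.2  0.6] gap 0.0511
pawl_grip {'xy': [244.8, 197.5], 'p': 0.57} [-0.18658979  0.07898699  0.1067    ] [ 0.13231012 -0.00771536  0.00060014]
pivot {'xy': [215.7, 215.4], 'p': 0.78} [-0.15993027  0.05222266  0.074     ] [ 0.19776683 -0.06154603  0.05354422]
[[     0      0    512    384 195036]
 [   205    178     50     66   1537]]
d [ 0.18571307 -0.00242934  0.00225076]
```

View pics/w14.png

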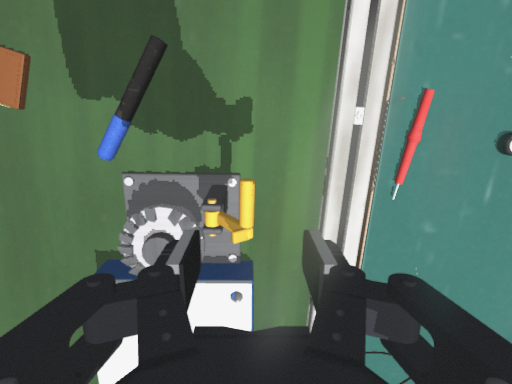

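The bar sits at (246,205), on its stop between the jaws.

Request:
send_rows([
  [[0.09,-0.006,0,0,0,0],[0.09,0,0,0,0,0],[0,0,0,0,0,0]],
])

```text
clock: 57.2
eef_pos: [0.4027, -0.023, 0.0805]
eef_rot: [-0.019, 0.709, 0.018, 0.705]
contact_force: [0.6, -0.2, 0.3]
finger_gap: 0.0513
```

Request:
send_rows([
  [[0,0,0,0,0,0],[0,0,0,0,0,0],[0,0,0,0,0,0],[0,0,0,0,0,0]],
], hand=1)

```text
clock: 57.7
eef_pos: [0.406, -0.0226, 0.0839]
eef_rot: [-0.019, 0.706, 0.019, 0.708]
contact_force: [-0.5, -3.7, 8.2]
finger_gap: 0.0107
```

Request:
send_rows([
  [[-0.0145,-0.0185,0,0,0,0],[-0.0085,-0.021,0,0,0,0],[-0.003,-0.0225,0,0,0,0],[0.0025,-0.0225,0,0,0,0],[0.008,-0.021,0,0,0,0]],
])

```text
clock: 58.32
eef_pos: [0.4083, -0.0754, 0.0905]
eef_rot: [-0.019, 0.706, 0.019, 0.707]
contact_force: [2.7, 2.6, -1.3]
finger_gap: 0.0109
```

Request:
send_rows([
  [[0.013,-0.0185,0,0,0,0],[0.017,-0.0145,0,0,0,0],[0.02,-0.01,0,0,0,0],[0.013,-0.0035,0,0,0,0],[0,0,0,0,0,0]],
])

```text
clock: 58.95
eef_pos: [0.4088, -0.0985, 0.0582]
eef_rot: [-0.019, 0.707, 0.019, 0.707]
contact_force: [4.5, 0.9, -1.8]
finger_gap: 0.0112
```

Request:
send_rows([
  [[0,0,0,0,0,0],[0,0,0,0,0,0],[0,0,0,0,0,0],[-0.1,0,0,0,0,0],[-0.1,0,0,0,0,0]],
], hand=0.4)

```text
clock: 59.58
eef_pos: [0.4078, -0.0983, 0.1597]
eef_rot: [-0.019, 0.708, 0.019, 0.706]
contact_force: [1.2, 0.4, 0.3]
finger_gap: 0.051
```

Request:
send_rows([
  [[-0.1,0,0.06,0,0,0],[-0.1,0,0.1,0,0,0],[0,0,0.1,0,0,0],[0,0,0,0,0,0],[0,0,0,0,0,0]],
])

```text
clock: 60.2
eef_pos: [0.5318, -0.0917, 0.2523]
eef_rot: [-0.019, 0.708, 0.019, 0.706]
contact_force: [0.3, -0.1, 0.3]
finger_gap: 0.0513
```

Run:
```python
from h import *
s=st(); im=robot.camera('wrist'); p,T=cam('wrist')
for t,z in (('pawl_grip',.08),('pivot',.074),('knob',.088),('handle',.085),('spindle',.064)):
  for a in robot.landmark_of('wrist',t)[:1]: print(t,np.round(a['xy']),w2b(onz(p,T,a['xy'],z)).round(4))
b=robot.camera('scene')
cv2.imwrite('pics/w15.png',np.hstack([cv2.resize(im[0:240,120:380],(416,384)),cv2.resize(b[175:265,265:355],(384,384),interpolation=2)]))
print([ (a['xy'],a['p']) for a in robot.landmark_of('scene','flux_bottle')[:2]])
```

```text
t 60.2 pos [ 0.5318 -0.0917  0.2523] q [-0.0189  0.7076  0.0187  0.7061] F [ 0.3 -0.1  0.3] gap 0.0513
pawl_grip [248.  52.] [-0.1846  0.0025  0.08  ]
pivot [293.  78.] [-0.1613  0.0491  0.074 ]
knob [242. 156.] [-0.0817 -0.0037  0.088 ]
handle [240. 224.] [-0.0028 -0.0064  0.085 ]
spindle [243. 112.] [-0.1263 -0.0036  0.064 ]
[([238.3, 120.7], 0.44), ([319.8, 204.3], 0.19)]
```

View pics/w15.png

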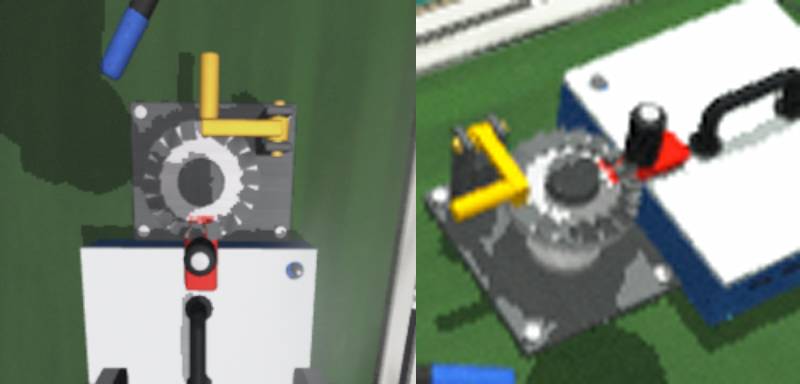

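Run:
```python
from h import *
a=cv2.imread('pics/scene0.png'); b=robot.camera('scene')
def m(i,lo,hi): 
    x=np.zeros(i.shape[:2],np.uint8); x[195:235,262:350]=cv2.inRange(cv2.cvtColor(i,40),lo,hi)[195:235,262:350]; return x>0
for n,lo,hi in (('yellow',(18,120,80),(35,255,255)),('red',(0,170,120),(8,255,255))):
    A,B=m(a,lo,hi),m(b,lo,hi); print(n,A.sum(),B.sum(),(A&B).sum(),np.argwhere(A).mean(0),np.argwhere(B).mean(0))
st(); robot.finish_job()
```

```text
yellow 203 206 202 [215.42857143 281.86206897] [215.53883495 281.86893204]
red 56 57 43 [211.82142857 323.94642857] [211.36842105 322.80701754]
t 60.65 pos [ 0.5326 -0.0915  0.2531] q [-0.0188  0.7067  0.019   0.707 ] F [ 0.6 -0.2 -0.1] gap 0.0519
the job is handed in; nothing more can be done
```

The job is done and handed in at about 61 s of the 210 s allowed. I flipped the pawl, turned the wheel back, set the cover aside and laid all four white-labelled packs flat in the box. I then reseated the cover, wound the wheel home and put the pawl down. I left the brown and pink look-alikes alone.

**Last checks**
- **Pawl:** its pixels in the scene picture match the starting picture (202 of about 205 overlap), so it is down in the teeth.
- **Wheel and red arm:** the knob lines up with the spindle to within about 0.5 mm, and the wheel was pressed against its stop. The red arm's pixels moved by about 1 pixel from the start, with 43 of 57 overlapping, so that match is looser.
- **Cover:** both pins showed in its holes after I set it down. The handle then read within 0.3 mm of its starting position. In the final view it read about 4 mm off to the side, but the spindle, which is fixed, shifted by a similar 3 mm, so I put this down to measurement error.
- **Packs:** I checked them by picture only before closing the cover, when all four lay flat and clear of the pins.
- **Flux bottle:** the network found it where it stood at the start, though with low confidence (0.44).

**Disagreements on the way**
- **Fingertip position:** the fingertips really sat about 15 mm behind the reported TCP, not 11 mm ahead as the description says. This cost two missed closes on the pawl bar, one close on top of the knob and one miss on a pack; each was corrected.
- **Knocked pack:** one pack had been moved about 2.5 cm before I picked it up, so I measured it again.
- **Picture budget:** I viewed 14 pictures, right at the limit.

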